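# Reset the spindle sander for the next pupil

## Task

Stop the spindle sander by turning the speed knob, sunk under its guard, fully to off, and then move all the wooden parts lying on the sander plate into the plywood tray. Next pick up the fence near its balance point so that it lifts level, and lay it flat and squarely in its painted outline on the plate with the heavy head at the outline's wide-barred end. Finally start the sander again by setting the knob to the half-speed mark, and leave the offcuts and tools on the bench where they are.

Things in the scene. Friction and masses are not known exactly. Their poses are not given: they have to be found in the camera images.
- sander: Spindle sander set in the bench: aluminium plate 300 (x) x 360 (y) x 20 mm, origin under its centre at bench height, x roughly away from the robot. Fixed brown drum, 42 mm across, 70 mm above the plate, at x +100, y 0. A flat black painted outline along y, 320 mm long, centred at x -20, is the fence's place; its +y end has a thick cross bar 85 mm wide, for the fence's head.
- mark_head (a point): Centre of the +y end of the painted outline, on the plate's face: where the head end of the fence goes.
- mark_tail (a point): Centre of the -y end of the painted outline, on the plate's face: where the plain end of the fence goes.
- control_box: Fixed grey speed box 120 x 120 x 75 mm, origin under its centre, x roughly away from the robot. Its top is a 5 mm steel guard with a central round opening 82 mm across; the knob sits below. White marks on the guard: one dot at +y = off, a long bar at +x = half speed, two dots at -y = full speed. Box and tray may swap places between starts.
- speed (a joint): Speed knob, rad: 0 = off (pointer at the box's +y, hard stop), pi/2 = half speed (pointer at +x), 2.8 = end stop past full. Grows clockwise seen from above. Starts running, at 1.9 to 2.7. It stays where it is left; turning takes about 0.05 N m.
- knob_top (a point): Centre of the top of the knob's grip bar, 62 mm above the bench, 13 mm below the guard's top. The bar is 40 mm long, 12 thick, 34 high, on a round skirt 52 mm across whose top is 28 mm above the bench. The axes turn with the knob: y along the bar to its white-lined pointer end, x across its thickness, z up.
- tray: Fixed open plywood tray 170 (x) x 200 (y) x 36 mm, walls and floor 5 mm; origin at the centre of its underside. The wooden parts go in it.
- fence: Loose smooth, slippery aluminium bar 320 (x) x 20 (y) x 30 mm high, 0.26 kg, with a heavy dark cast head near its -x end; origin at the middle of the bar's underside, z up. Head 36 mm long, 50 wide, 45 high (58 with lever), flush below, 0.32 to 0.6 kg. Starts on the bench left of the sander. Balance point 55 to 92 mm from the middle towards the head, differing each time: find it by a trial lift.
- fence_head (a joint): Where the head is clamped on the bar: its centre is at fence x = -132 mm + this value (0 to 30 mm). Held by about 40 N of friction; leave it as it is.
- fence_head_end (a point): Centre of the bar's end at the head (fence x = -160 mm), on its underside.
- fence_tail_end (a point): Centre of the bar's plain end (fence x = +160 mm), on its underside.
- part_bar: Toy part, block 50 (x) x 28 (y) x 20 mm high. It is pale wood, starts flat on the sander plate; origin at the centre of the underside, z up. May be absent.
- part_block: Toy part, block 36 (x) x 34 (y) x 26 mm high. It is pale wood, starts flat on the sander plate; origin at the centre of the underside, z up. May be absent.
- part_wheel: Toy part, disc 42 mm in diameter, 20 mm high. It is pale wood, starts flat on the sander plate; origin at the centre of the underside, z up. May be absent.
- part_ell: Toy part, L shape 22 mm high: a 52 (x) x 18 (y) mm limb with a 18 x 20 mm stub on its +y side at the -x end (stub centre x = -17, y = +19). It is pale wood, starts flat on the sander plate; origin at the centre of the underside of the long limb, z up. May be absent.
- part_tee: Toy part, T shape 22 mm high: a 52 (x) x 18 (y) mm limb with a 16 x 20 mm stub in the middle of its +y side (stub centre x = 0, y = +19). It is pale wood, starts flat on the sander plate; origin at the centre of the underside of the long limb, z up. May be absent.
- scrap_a: Bystander, loose: wooden offcut 55 x 30 x 18 mm on the bench in front of the sander. Leave alone.
- scrap_b: Bystander, loose: wooden offcut, 32 mm cube, on the bench in front of the sander. Leave alone.
- scrap_c: Bystander, loose: wooden offcut 70 x 22 x 14 mm on the bench in front of the sander. Leave alone.
- tape_measure: Bystander, loose: grey tape measure 62 x 34 x 60 mm behind the sander. Leave alone.
- glue: Bystander, loose: glue bottle 56 mm in diameter, 130 mm tall, behind the sander. Leave alone.
- mallet_stub: Bystander, loose: round wooden stick 32 mm in diameter, 90 mm long, lying behind the sander. Leave alone.

How it is judged:
By the outcome, as a careful person would: the job done as asked, in the order asked, and still so for the second after the job is handed in, with the robot touching nothing.
Of part_bar, part_block, part_wheel, part_ell, part_tee only 3 to 5 are there at a start; the rules pass over those that are not, and their reading is None.
At some moment in a run one of part_bar, part_block, part_wheel, part_ell, part_tee, fence may be knocked a few centimetres aside while the robot is not near it.
Once in a run the grip may slacken for a moment while it holds something.
It also fails if it takes over 210 s, if anything falls off the work surface, if the arm or the gripper's body presses on something with over 40 N, if the wrist force passes 120 N, or if a joint passes its speed limit or range.

## Robot

A 7-joint arm with a two-finger parallel gripper is mounted at the origin on the work surface. World frame = base frame: x ahead of the robot, y to its left, z up, the work surface at z = 0. Lengths are in m, angles in rad, forces in N, time in s.
With the tool pointing down it reaches from about 0.4 to 0.85 m from the base axis. Payload 4.5 kg.
Tool frame: the origin (TCP) lies at the centre of the arm's flange, where the gripper is bolted on; the fingertips stand r.tcp_to_tips ahead of it and the grasp point (between the pads) lies 147 mm ahead of it (r.tcp_to_tips is the distance from the TCP to the fingertips, in m); x points along the fingers, y is the direction in which the jaws open and shut, and the axes are right-handed (so a half turn about x gives the same grasp; the last joint's range is limited). The gripper opens to 88 mm and grips with 3 to 60 N. Pads are 18 mm wide; open, the fingers measure 123 mm over their backs; the gripper's body (75 mm by 187 mm) begins 45 mm behind the grasp point.
Start: joints at [1.27, 0.689, -0.195, 1.565, 0.157, 0.902, -0.215], TCP at [0.205, -0.59, 0.405] pointing down, gripper open.
Joint ranges: [-3.01, 3.01], [-0.46, 2.08], [-1.47, 1.51], [0.13, 2.56], [-1, 4.14], [0.04, 2.09], [-2.66, 2.66]. Speed limits (rad/s): [2.57, 2.57, 3.14, 3.14, 3.14, 3.14, 3.14].

## Interface

Orientations are given as a unit quaternion [x, y, z, w].
In Python, from plant import r, eyes gives the robot as it stands.
- The arm moves only by the tool carry_out, never from a script. Its argument "targets" is text: rows parted by semicolons, each of 5 numbers parted by spaces: the opening, from 0 (shut) to 1 (fully open), then the shift along the tool's x, y, z in mm, then the turn about the tool's x in rad. A call has 1 to 20 rows; each row shifts and turns the commanded pose from where the row before left it, along the tool's axes as they then stand; what a row does not reach is not made up. A row lasts 1/12 s, in which the tool goes at most 41.7 mm and 7.16 degrees, less where a joint would pass 70% of its speed; a pose out of reach is approached as far as the arm can. A call is refused whole if a number of a shift passes 41.7 or a number of a turn 0.125, either way. A call with a gripper value outside its range is refused whole. The fingers move at their own pace and stop on an object; "force" is the grip in N (left out, the last holds). Time passes only in rows, so rows that do not move let the fingers close. It gives the time, the measured TCP pose, the force and the opening at its end, in the units of the state.
- r.get_state(): the state, without advancing time (a new reading comes with each control period).
- eyes.snapshot(name): name is "scene" or "top"; returns (picture, depth): 400x640x3 uint8, blue, green, red; 400x640 float32, m along the optical axis (not along the pixel's ray), 0 where there is no reading.
- eyes.camera_params(name): a dict with "intrinsics" (3x3 intrinsics, pixels), "rvec" (rotation vector, rad) and "tvec" (3), from world to camera coordinates, as OpenCV has them. Camera axes: x right, y down, z forward; pixel columns grow to the right and rows downward; lengths in m; the calibration is good to about 2 mm. A picture is of the moment at which its call begins. camera_params takes no time and is no camera call.
- r.finish_job(): hands the job in, once; it reports no verdict.
The state is a dict: "clock": time; "q": joint angles; "qd": joint speeds; "joint_torque": joint torques, N m; "tool_pos": TCP position; "eef_rot": TCP orientation; "contact_force": force on the tool from outside, world axes, zero at the start; "moment": the same for the moment, N m; "opening": opening from 0.0 (shut) to 1.0 (fully open).
Only numpy, scipy, OpenCV 4.12 (cv2) and the standard library are available. Lean on these libraries where they do the work, as an engineer would, in place of code of your own. Each camera call takes 0.05 s, during which the arm holds its last target.

## Working session

There is one attempt and no reset: what is moved stays moved. The work goes in short steps, Python scripts to look and compute and a tool call to move; the robot and the scene stay as the last step left them, time stands still between calls to the robot, and variables do not carry over. Pictures are saved under pics/ and viewed, and the job is handed in when it is done.

Besides the shell and the picture viewer there is one more tool, called after "Emit:" as name(argument=value, ...) on one line, values as JSON. carry_out: Moves the arm, as the interface text tells. Its arguments: {"type":"object","properties":{"targets":{"type":"string"},"force":{"type":"number"}},"required":["targets"]}

```bash
ls; mkdir -p pics
cat > h.py <<'E'
import numpy as np, cv2
from plant import r, eyes
from scipy.spatial.transform import Rotation as R
def cam(n):
    p=eyes.camera_params(n); K=np.array(p["intrinsics"]);Rm=cv2.Rodrigues(np.array(p["rvec"],float))[0];t=np.array(p["tvec"],float).ravel()
    return K,Rm,t
def ray(n,u,v,z):
    K,Rm,t=cam(n); d=Rm.T@np.linalg.inv(K)@np.array([u,v,1.]); c=-Rm.T@t
    return c+d*(z-c[2])/d[2]
def proj(n,P):
    K,Rm,t=cam(n); c=K@(Rm@np.array(P,float)+t); return c[:2]/c[2]
def cloud(n,dep):
    K,Rm,t=cam(n); v,u=np.mgrid[:dep.shape[0],:dep.shape[1]]
    pc=np.stack([u,v,np.ones_like(u)],-1)@np.linalg.inv(K).T*dep[...,None]
    return (pc-t)@Rm
def snap(n,name):
    im,d=eyes.snapshot(n); cv2.imwrite(f"pics/{name}.png",im); np.save(f"pics/{name}.npy",d); return im,d
E
python3 - <<'E'
from h import *
s=r.get_state(); print({k:np.round(v,4) for k,v in s.items()}, r.tcp_to_tips)
for n in("scene","top"):
    snap(n,n+"0"); K,Rm,t=cam(n); print(n,K.tolist(),-Rm.T@t, Rm.tolist())
E
```

```text
pics
{'clock': np.float64(0.0), 'q': array([ 1.2698,  0.69  , -0.1945,  1.5664,  0.1573,  0.9025, -0.2151]), 'qd': array([ 0.0003,  0.0006,  0.001 , -0.0019, -0.0001, -0.0021, -0.0008]), 'joint_torque': array([-2.00000e-04, -5.27562e+01, -1.26700e+00, -1.53430e+01,
       -5.26000e-02,  6.60000e-03,  2.00000e-04]), 'tool_pos': array([ 0.2052, -0.59  ,  0.4039]), 'eef_rot': array([-0.6971, -0.1185,  0.6974, -0.1172]), 'contact_force': array([ 0.7543, -0.3241,  0.5874]), 'moment': array([-0.0405, -0.0011,  0.0026]), 'opening': np.float64(1.0012)} 0.166
scene [[415.4463985073857, 0.0, 316.4604136421198], [0.0, 415.4463985073857, 206.61643844452948], [0.0, 0.0, 1.0]] [ 1.2512513  -0.03689057  0.82051149] [[0.09328573959132391, 0.9956251136498749, -0.005329527049714788], [0.747570636089783, -0.07357756359549839, -0.660094300984085], [-0.6575985970523486, 0.057593187140705215, -0.7511638369555331]]
top [[370.17220952745595, 0.0, 326.47419057753854], [0.0, 370.17220952745595, 198.07362226631625], [0.0, 0.0, 1.0]] [0.49738809 0.01386769 1.17462925] [[-9.42455120445107e-06, -0.9999999414598097, -0.0003420402835461883], [-0.9980780379437346, 3.060253316444772e-05, -0.061969583166831], [0.06196959000641891, 0.0003407988595898019, -0.9980779798044708]]
```

View pics/top0.png

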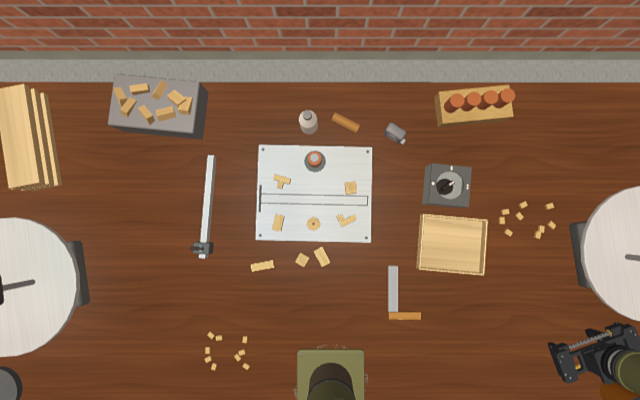

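View pics/scene0.png

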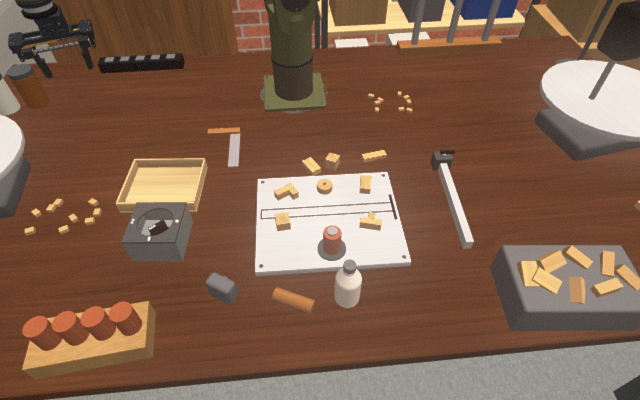

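Run:
```python
from h import *
im=cv2.imread("pics/top0.png"); c=im[135:275,185:385]; cv2.imwrite("pics/t0a.png",cv2.resize(c,None,fx=4,fy=4,interpolation=cv2.INTER_CUBIC))
c=im[155:285,405:500]; cv2.imwrite("pics/t0b.png",cv2.resize(c,None,fx=4.6,fy=4.6,interpolation=cv2.INTER_CUBIC))
im=cv2.imread("pics/scene0.png"); c=im[145:280,115:275]; cv2.imwrite("pics/s0b.png",cv2.resize(c,None,fx=4.4,fy=4.4,interpolation=cv2.INTER_CUBIC))
c=im[140:275,245:475]; cv2.imwrite("pics/s0a.png",cv2.resize(c,None,fx=3.4,fy=3.4,interpolation=cv2.INTER_CUBIC))
```

```text
(no output)
```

View pics/t0a.png

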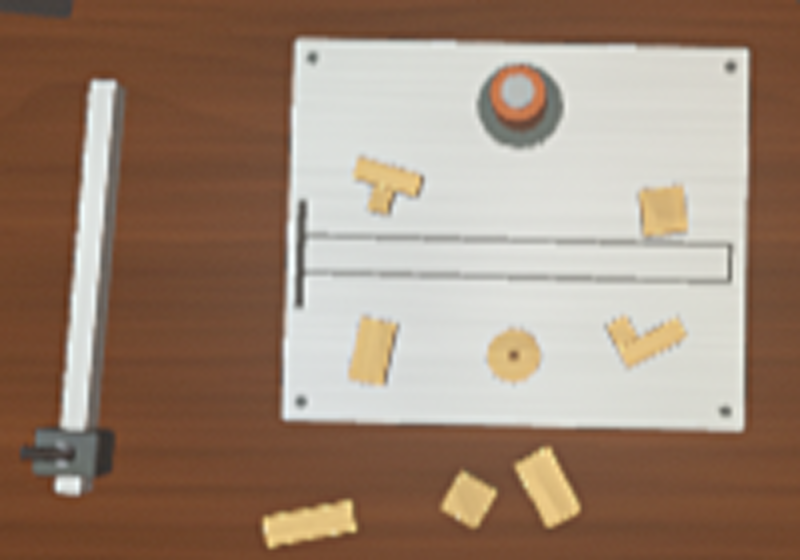

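View pics/t0b.png

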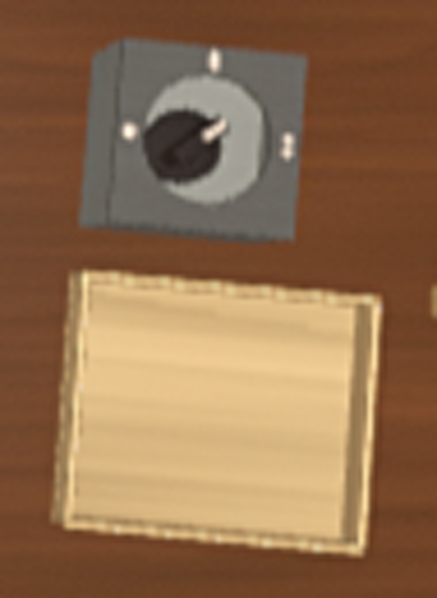

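View pics/s0b.png

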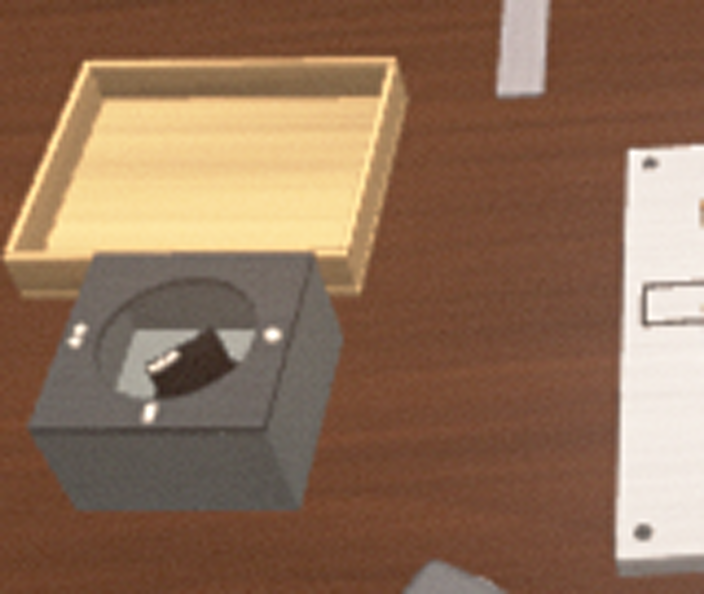

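View pics/s0a.png

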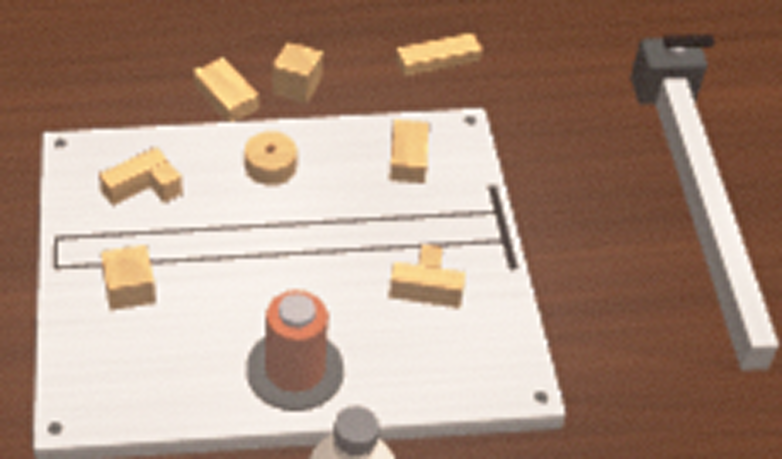

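```bash
cat > meas.py <<'E'
from h import *
def comps(im,mask,amin=40):
    n,l,st,c=cv2.connectedComponentsWithStats(mask.astype(np.uint8)); return [(l==i,st[i],c[i]) for i in range(1,n) if st[i,4]>=amin]
def wood(im):
    h=cv2.cvtColor(im,cv2.COLOR_BGR2HSV); return (h[...,0]>8)&(h[...,0]<26)&(h[...,1]>70)&(h[...,2]>165)
def rect(n,m,z,up=4):
    M=cv2.resize(m.astype(np.uint8)*255,None,fx=up,fy=up,interpolation=cv2.INTER_CUBIC)>127
    cs,_=cv2.findContours(M.astype(np.uint8),cv2.RETR_EXTERNAL,cv2.CHAIN_APPROX_NONE); c=max(cs,key=cv2.contourArea)
    uv=(c[:,0].astype(float)+.5)/up-.5
    P=np.array([ray(n,u,v,z)[:2] for u,v in uv])
    (cx,cy),(w,h),a=cv2.minAreaRect((P*1000).astype(np.float32)); 
    return (cx,cy),(w,h),a,P
E
python3 - <<'E'
from meas import *
for n in("top","scene"):
    im=cv2.imread(f"pics/{n}0.png"); d=np.load(f"pics/{n}0.npy"); X=cloud(n,d)
    print(n)
    for m,st,c in comps(im,wood(im)):
        p=X[m]; 
        if st[0]<100 : continue
        z=np.percentile(p[:,2],70)
        print(np.round(c,1),st[4],"z pct",np.round(np.percentile(p[:,2],[10,50,90])*1000,1),[np.round(a,1) for a in rect(n,m,z)[:3]])
    g=cv2.cvtColor(im,cv2.COLOR_BGR2HSV); w=(g[...,1]<40)&(g[...,2]>190)
    for m,st,c in comps(im,w,200):
        p=X[m]; z=np.median(p[:,2]); print("white",np.round(c,1),st[4],np.round(np.percentile(p[:,2],[10,50,90])*1000,1),[np.round(a,1) for a in rect(n,m,z)[:3]])
E
```

```text
top
[159.6  89. ] 146 z pct [ 93.8 104.  114.6] [array([881.9, 505.6]), array([28.9, 58.8]), np.float64(58.0)]
[138.4  87.1] 126 z pct [ 93.5 109.  112.9] [array([889.5, 566.7]), array([23.2, 55.2]), np.float64(9.0)]
[476.8 103.2] 1869 z pct [ 45.5  49.6 109.4] [array([ 842.9, -430.2]), array([ 98.6, 223.4]), np.float64(5.5)]
[119.1  93.7] 120 z pct [ 94.4 105.5 113.7] [array([866.8, 620.4]), array([56.4, 28.2]), np.float64(27.7)]
[179.8 100.4] 284 z pct [ 96.6 104.7 110.9] [array([848.3, 449.7]), array([79. , 56.2]), np.float64(66.2)]
[126.9 106. ] 147 z pct [ 98.9 107.4 116. ] [array([833., 598.]), array([28.9, 58.7]), np.float64(60.9)]
[144.4 111.7] 116 z pct [ 96.6 107.7 114.1] [array([816.8, 546.1]), array([47.9, 25.9]), np.float64(37.6)]
[165.3 111.4] 144 z pct [ 91.8 101.9 109.5] [array([814.5, 488.9]), array([35.1, 55.7]), np.float64(14.4)]
[345.3 121.9] 173 z pct [25.9 29.4 32.2] [array([808.2, -44.1]), array([89.6, 21. ]), np.float64(63.1)]
[314. 158.] 88 z pct [79.9 82.7 86. ] [array([686. ,  51.3]), array([41.2, 37.9]), np.float64(0.1)]Traceback (most recent call last):
  File "<stdin>", line 9, in <module>
  File "meas.py", line 10, in rect
    P=np.array([ray(n,u,v,z)[:2] for u,v in uv])
                ~~~^^^^^^^^^
  File "h.py", line 8, in ray
    K,Rm,t=cam(n); d=Rm.T@np.linalg.inv(K)@np.array([u,v,1.]); c=-Rm.T@t
           ~~~^^^
  File "h.py", line 5, in cam
    p=eyes.camera_params(n); K=np.array(p["intrinsics"]);Rm=cv2.Rodrigues(np.array(p["rvec"],float))[0];t=np.array(p["tvec"],float).ravel()
ValueError: time passes only in moves, steps and waits
```

```bash
python3 - <<'E'
s=open('h.py').read()
s=s.replace('def cam(n):','import functools\n@functools.lru_cache(None)\ndef cam(n):')
open('h.py','w').write(s)
E
python3 - <<'E'
from meas import *
for n in("top","scene"):
    im=cv2.imread(f"pics/{n}0.png"); d=np.load(f"pics/{n}0.npy"); X=cloud(n,d)
    print(n)
    for m,st,c in comps(im,wood(im)):
        p=X[m]; q=np.median(p,0)
        if not(.35<q[0]<.75 and -.45<q[1]<.3): continue
        z=np.percentile(p[:,2],70)
        print(np.round(c,1),st[4],"z pct",np.round(np.percentile(p[:,2],[10,50,90])*1000,1),[np.round(a,1) for a in rect(n,m,z)[:3]])
    g=cv2.cvtColor(im,cv2.COLOR_BGR2HSV); w=(g[...,1]<40)&(g[...,2]>190)
    for m,st,c in comps(im,w,200):
        p=X[m]; z=np.median(p[:,2]); print("white",np.round(c,1),st[4],np.round(np.percentile(p[:,2],[10,50,90])*1000,1),[np.round(a,1) for a in rect(n,m,z)[:3]])
E
```

```text
top
[314. 158.] 88 z pct [79.9 82.7 86. ] [array([686. ,  51.3]), array([41.2, 37.9]), np.float64(0.1)]
[281.  180.2] 119 z pct [38.4 40.9 43.8] [array([620.3, 152.6]), array([48.6, 39.4]), np.float64(90.0)]
[350.4 187.4] 122 z pct [42.7 44.9 47.4] [array([600.3, -58.8]), array([36.3, 35.3]), np.float64(7.8)]
[277.7 222.3] 134 z pct [35.7 39.1 41.5] [array([493.6, 163.6]), array([28.7, 49. ]), np.float64(77.8)]
[345.6 219.5] 126 z pct [37.4 40.3 43.1] [array([508.6, -46. ]), array([37.8, 51.7]), np.float64(26.5)]
[451.8 244.1] 3573 z pct [ 0.3  3.7 31.6] [array([ 425.4, -382.4]), array([209.5, 178.6]), np.float64(84.9)]
[313.  223.5] 126 z pct [35.6 38.3 41.1] [array([489.9,  55.5]), array([39. , 35.9]), np.float64(90.0)]
[321.6 256.4] 183 z pct [13.2 16.6 19.9] [array([388.1,  29.1]), array([58.9, 32.9]), np.float64(26.8)]
[301.7 259.5] 117 z pct [26.2 30.5 32.8] [array([379.8,  90.2]), array([35. , 35.2]), np.float64(59.3)]
[261.9 265.4] 174 z pct [ 7.7 12.2 15.2] [array([359.7, 215.5]), array([26.1, 71.7]), np.float64(10.6)]
white [314.2 192.9] 8490 [15.9 18.8 21.7] [array([585.2,
[... 1488 characters left out ...]
   391.6]), array([199.1,  96.3]), np.float64(84.1)]
white [596.3  94.9] 5442 [141.2 142.8 144.5] [array([286.5, 836.1]), array([257.5, 378.9]), np.float64(57.6)]
white [  8.4 141.3] 894 [141.4 143.3 145. ] [array([ 352.5, -739.4]), array([254.2,  50.4]), np.float64(21.4)]
white [233.8 149.7] 298 [ 3.5  6.9 10.3] [array([ 287.3, -197.8]), array([ 29.9, 145.9]), np.float64(89.5)]
white [456.5 203.2] 568 [28.3 30.  32.1] [array([567.2, 380.8]), array([ 20.2, 272.8]), np.float64(86.5)]
white [326.8 224.8] 9754 [18.4 20.2 22.1] [array([586.6,  49. ]), array([359.1, 300.6]), np.float64(88.8)]
white [328.9 209.7] 891 [18.4 20.2 22.1] [array([564.8,  49.7]), array([331.3,  27.8]), np.float64(88.9)]
```

Run:
```python
from meas import *
def px(x,y,ox,oy,f): return ox+(x+.5)/f-.5, oy+(y+.5)/f-.5
A=lambda L,n,ox,oy,f,z:[np.round(ray(n,*px(x,y,ox,oy,f),z)[:2]*1000,1) for x,y in L]
t=A([(122,38),(307,57),(293,240),(107,228)],"top",405,155,4.6,.075); print("box corners top",t,np.mean(t,0))
print("marks top off,half,full",A([(129,131),(215,62),(288,147)],"top",405,155,4.6,.075))
print("line ptr: ends",A([(203,137),(224,122)],"top",405,155,4.6,.062))
t=A([(95,253),(313,253),(265,430),(30,428)],"scene",115,145,4.4,.075); print("box corners scene",t,np.mean(t,0))
print("marks scene off,half,full",A([(272,335),(150,411),(78,335)],"scene",115,145,4.4,.075))
print("ptr scene",A([(149,369),(179,352)],"scene",115,145,4.4,.062), "bar top corners",A([(149,369),(208,328),(236,362),(158,398)],"scene",115,145,4.4,.062))
s=r.get_state(); M=R.from_quat(s["eef_rot"]).as_matrix(); print(np.round(M,3))
# depth check
d=np.load("pics/top0.npy");X=cloud("top",d); print(np.round(X[170:202:4,428:472:4,2]*1000).astype(int))
```

```text
box corners top [array([ 671.2, -299.1]), array([ 658.8, -419.1]), array([ 539.7, -407.2]), array([ 547.5, -287.2])] [ 604.3  -353.15]
marks top off,half,full [array([ 610.5, -302.5]), array([ 655.5, -359.3]), array([ 600. , -405.4])]
line ptr: ends [array([ 607.8, -354.8]), array([ 617.7, -368.7])]
box corners scene [array([ 541.4, -412.4]), array([ 553.2, -292.8]), array([ 673.1, -303.4]), array([ 660.2, -422.3])] [ 606.975 -357.725]
marks scene off,half,full [array([ 610.3, -307.8]), array([ 655.2, -363.5]), array([ 600.2, -410.2])]
ptr scene [array([ 616.4, -374.5]), array([ 606.2, -360.5])] bar top corners [array([ 616.4, -374.5]), array([ 590.7, -347.6]), array([ 616.1, -329.2]), array([ 636.5, -366.5])]
[[-0.001  0.329 -0.944]
 [ 0.002 -0.944 -0.329]
 [-1.    -0.002  0.   ]]
[[44 78 75 72 76 71 72 72 74 77 74]
 [47 73 76 77 10 12 13  9 75 73 72]
 [50 71 76  9 11 15 13 10 10 72 73]
 [52 76 73 28 25 35 62  5 11 71 71]
 [57 73 18 25 52 61 29 11 10 71 72]
 [59 77 76 35 60 25 27  9 10 75 72]
 [61 73 76 19 25 24 11 12 69 74 71]
 [67 73 73 71 76 12 10 70 69 73 75]]
```

```bash
cat > plan.py <<'E'
from h import *
import sys
# usage: plan.py x y z psi  (mm, deg; z of tips; '.' keep)
def st():
    s=r.get_state(); M=R.from_quat(s["eef_rot"]).as_matrix(); return s,M
def go(x,y,ztip,psi):
    s,M=st(); p=np.array(s["tool_pos"])*1000; cur=np.degrees(np.arctan2(M[1,1],M[0,1]))
    tgt=np.array([p[0] if x is None else x,p[1] if y is None else y,p[2] if ztip is None else ztip+166.0])
    d=0 if psi is None else (psi-cur+180)%360-180
    a=np.radians(cur+d); Y=np.array([np.cos(a),np.sin(a),0]);X=np.array([0,0,-1.]);Z=np.cross(X,Y)
    D=tgt-p; sh=np.array([X@D,Y@D,Z@D])
    print("clock %.2f"%s["clock"],"pos",np.round(p,1),"tip z %.1f"%(p[2]-166),"psi %.1f"%cur,"open %.3f"%s["opening"],"q7 %.2f"%s["q"][6],"F",np.round(s["contact_force"],1),"Mo",np.round(s["moment"],2))
    print("turn rad %.3f (rows>=%d)"%(-np.radians(d),np.ceil(abs(np.radians(d))/.12)),"then shift",np.round(sh,1),"rows>=%d"%np.ceil(np.linalg.norm(sh)/40))
if __name__=="__main__":
    go(*[None if a=='.' else float(a) for a in sys.argv[1:5]])
E
python3 plan.py 605.5 -356 240 -144.5
```

```text
clock 0.10 pos [ 205.2 -590.   404. ] tip z 238.0 psi -70.8 open 0.993 q7 -0.22 F [-0.6  0.1 -0.2] Mo [ 0.03 -0.02 -0.02]
turn rad 1.286 (rows>=11) then shift [  -2.  -461.8  -41.9] rows>=12
```

Emit:
carry_out(targets="0.32 0 0 0 0.117;0.32 0 0 0 0.117;0.32 0 0 0 0.117;0.32 0 0 0 0.117;0.32 0 0 0 0.117;0.32 0 0 0 0.117;0.32 0 0 0 0.117;0.32 0 0 0 0.117;0.32 0 0 0 0.117;0.32 0 0 0 0.117;0.32 0 0 0 0.117", force=20)

```text
clock: 1.02
tool_pos: [0.2054, -0.5901, 0.4043]
eef_rot: [-0.627, 0.326, 0.628, 0.326]
contact_force: [0.3, 0.2, 0.1]
opening: 0.322
```

Emit:
carry_out(targets="0.32 0 -20 -2 0;0.32 0 -33 -3 0;0.32 0 -33 -3 0;0.32 0 -33 -3 0;0.32 0 -33 -3 0;0.32 0 -33 -3 0;0.32 0 -33 -3 0;0.32 0 -33 -3 0;0.32 0 -33 -3 0;0.32 0 -33 -3 0;0.32 0 -33 -3 0;0.32 0 -33 -3 0;0.32 0 -33 -3 0;0.32 0 -33 -3 0;0.32 0 -13 -1 0;0.32 0 0 0 0;0.32 0 0 0 0")

```text
clock: 2.43
tool_pos: [0.6056, -0.3567, 0.404]
eef_rot: [-0.628, 0.324, 0.629, 0.323]
contact_force: [-1.6, 0.3, -0.9]
opening: 0.322
```

```bash
python3 plan.py 605.5 -356 90 -144.5
python3 - <<'E'
from h import *
for n in("scene","top"): snap(n,n+"1")
p=r.get_state()["tool_pos"]; 
print(proj("scene",p-np.array([0,0,.166])),proj("top",p))
im=cv2.imread("pics/scene1.png"); cv2.imwrite("pics/s1a.png",cv2.resize(im[50:300,60:310],None,fx=3,fy=2.4,interpolation=cv2.INTER_CUBIC))
E
```

```text
clock 2.43 pos [ 605.6 -356.7  404. ] tip z 238.0 psi -144.5 open 0.322 q7 -1.90 F [-1.6  0.3 -0.9] Mo [0.07 0.04 0.  ]
turn rad -0.000 (rows>=1) then shift [148.   -0.3   0.6] rows>=4
[130.59350925 169.15525371] [504.55740803 170.03874811]
```

View pics/s1a.png

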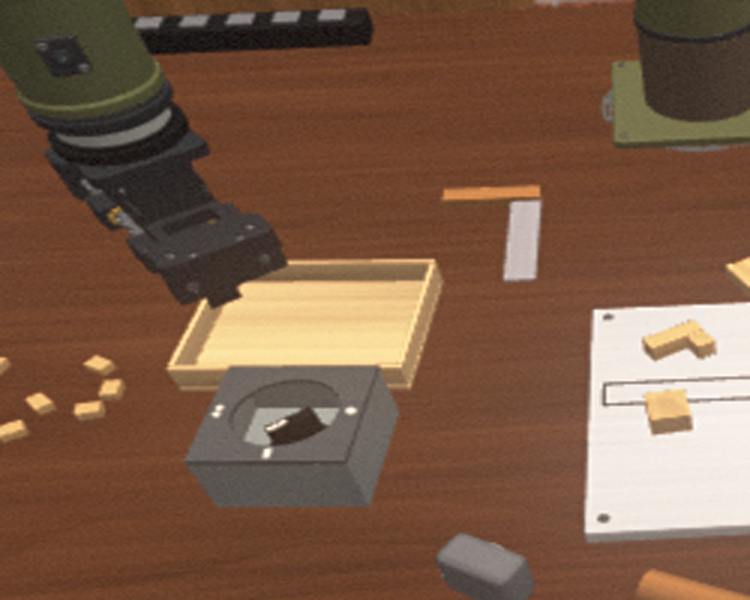

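View pics/top1.png

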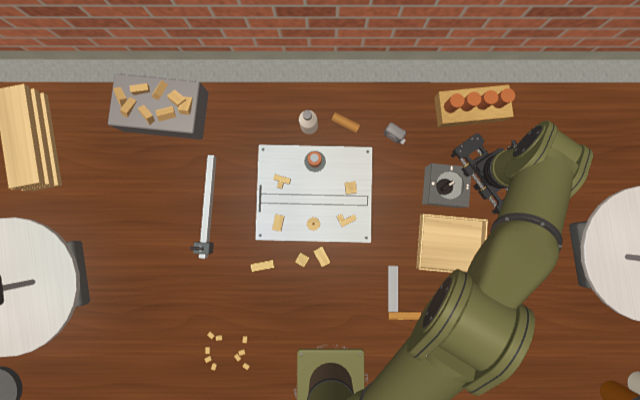

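Run:
```python
from h import *
s=r.get_state();M=R.from_quat(s["eef_rot"]).as_matrix();p=s["tool_pos"]
for n in("scene","top"):
    X=cloud(n,np.load(f"pics/{n}1.npy")); T=(X-p)@M*1000
    m=(T[...,0]>60)&(T[...,0]<165)&(abs(T[...,1])<130)&(abs(T[...,2])<80)&(X[...,2]>.22)
    Q=T[m]; print(n,len(Q))
    for a,b in((60,75),(75,90),(90,102),(102,120),(120,140),(140,170)):
        q=Q[(Q[:,0]>=a)&(Q[:,0]<b)]
        if len(q)>8: print(a,b,len(q),"y",np.round(np.percentile(q[:,1],[1,3,97,99]),1),"z",np.round(np.percentile(q[:,2],[1,5,50,95,99]),1))
```

```text
scene 1339
60 75 524 y [-96.8 -96.2  69.9  84.2] z [-35.8 -34.5  -6.3  27.   32.3]
75 90 487 y [-93.8 -93.2  76.4  78. ] z [-35.5 -34.9 -24.8  30.1  32.3]
90 102 267 y [-89.2 -88.8  76.8  78.8] z [-35.6 -34.9 -12.3  29.2  32.5]
140 170 57 y [-32.3 -31.9 -26.5 -26.3] z [-11.5 -10.7  -0.9   8.3   9. ]
top 1100
60 75 619 y [-94.6 -93.1  68.4  74.6] z [-29.6 -23.4  19.8  35.6  36.9]
75 90 372 y [-87.1 -80.4  75.4  79.7] z [-20.2 -16.7  27.4  36.7  37.1]
90 102 62 y [-84.  -81.   79.3  81.6] z [-18.5 -17.1  35.4  36.9  37.2]
120 140 11 y [-16.9 -16.7  24.1  24.6] z [ 4.7  5.   6.9 12.7 12.9]
140 170 33 y [-27.2 -25.   26.6  26.7] z [-1.   5.3 11.7 13.7 13.8]
```

```bash
python3 plan.py 605 -357.5 90 -144.5
```

```text
clock 2.53 pos [ 604.  -358.7  404.7] tip z 238.7 psi -144.7 open 0.318 q7 -1.90 F [ 0.1 -0.9  0.5] Mo [ 0.06  0.01 -0.04]
turn rad -0.004 (rows>=1) then shift [148.7  -1.5   0.4] rows>=4
```

Emit:
carry_out(targets="0.32 25 0 0 0;0.32 30 0 0 0;0.32 30 0 0 0;0.32 30 0 0 0;0.32 25 -1 0 0;0.32 8 0 0 0;0.32 0 0 0 0;0.32 0 0 0 0;0.32 0 0 0 0")

```text
clock: 3.28
tool_pos: [0.6071, -0.3573, 0.259]
eef_rot: [0.63, -0.325, -0.627, -0.324]
contact_force: [-0.4, -1.0, 0.1]
opening: 0.323
```

```bash
python3 plan.py 605 -357.5 34 -144.5
python3 - <<'E'
from h import *
for n in("scene","top"): snap(n,n+"2")
s=r.get_state();M=R.from_quat(s["eef_rot"]).as_matrix();p=s["tool_pos"];print(p)
im=cv2.imread("pics/scene2.png"); cv2.imwrite("pics/s2a.png",cv2.resize(im[130:250,90:240],None,fx=5,fy=5,interpolation=cv2.INTER_CUBIC))
for n in("scene","top"):
    X=cloud(n,np.load(f"pics/{n}2.npy")); T=(X-p)@M*1000
    for a,b in((60,75),(75,90),(90,102),(120,140),(140,166)):
        m=(T[...,0]>a)&(T[...,0]<b)&(abs(T[...,1])<130)&(abs(T[...,2])<60)&(X[...,2]>.085)
        q=T[m]
        if len(q)>8: print(n,a,b,len(q),"y",np.round(np.percentile(q[:,1],[1,3,97,99]),1),"z",np.round(np.percentile(q[:,2],[1,5,50,95,99]),1))
E
```

```text
clock 3.28 pos [ 607.1 -357.3  259. ] tip z 93.0 psi -144.6 open 0.323 q7 -1.87 F [-0.4 -1.   0.1] Mo [ 0.1  -0.1  -0.05]
turn rad -0.002 (rows>=1) then shift [59.   1.8  1.1] rows>=2
[ 0.60735182 -0.35680554  0.25899619]
scene 60 75 316 y [-93.3 -92.9  71.7  86.7] z [-36.6 -35.3  -7.3  26.1  30.4]
scene 75 90 355 y [-90.8 -89.8  79.7  80.6] z [-36.5 -36.1 -26.2  28.9  31.1]
scene 90 102 166 y [-86.2 -85.8  80.4  81.5] z [-36.3 -36.1 -12.5  28.3  31.3]
top 60 75 372 y [-93.8 -92.3  63.6  68. ] z [-30.9 -25.2  18.5  35.2  36.5]
top 75 90 236 y [-82.6 -64.2  62.1  73.3] z [-25.7   1.9  27.   36.3  36.9]
top 90 102 38 y [-85.9 -85.2  79.5  81. ] z [-13.4   1.   35.1  36.6  37.1]
top 140 166 16 y [13.6 13.7 26.9 27. ] z [-3.3  0.3 11.4 12.9 13.1]
```

View pics/s2a.png

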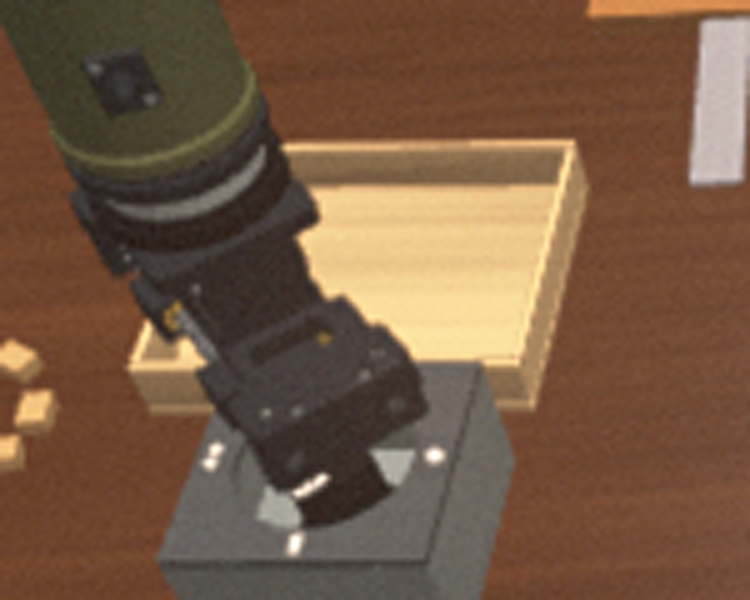

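Emit:
carry_out(targets="0.32 10 1.5 0.5 0;0.32 15 0 0 0;0.32 10 0 0 0;0.32 10 0 0 0;0.32 9 0 0 0;0.32 0 0 0 0;0.32 0 0 0 0")

```text
clock: 3.97
tool_pos: [0.6052, -0.3563, 0.2016]
eef_rot: [-0.628, 0.324, 0.629, 0.324]
contact_force: [0.0, -0.4, -0.1]
opening: 0.318
```

```bash
python3 plan.py 605 -357.5 34 -144.5
```

```text
clock 3.97 pos [ 605.2 -356.3  201.6] tip z 35.6 psi -144.6 open 0.318 q7 -1.86 F [ 0.  -0.4 -0.1] Mo [ 0.09 -0.02 -0.01]
turn rad -0.001 (rows>=1) then shift [ 1.6  0.9 -0.9] rows>=1
```

Clear of everything. Close gently.

Emit:
carry_out(targets="0.1 0 0 0 0;0.1 0 0 0 0;0.1 0 0 0 0;0.1 0 0 0 0;0.1 0 0 0 0;0.1 0 0 0 0", force=8)

```text
clock: 4.47
tool_pos: [0.6057, -0.3567, 0.2034]
eef_rot: [0.629, -0.324, -0.628, -0.324]
contact_force: [-0.1, -0.4, 2.3]
opening: 0.138
```

```bash
python3 plan.py 605 -357.5 34 -144.5
```

```text
clock 4.47 pos [ 605.7 -356.7  203.4] tip z 37.4 psi -144.5 open 0.138 q7 -1.86 F [-0.1 -0.4  2.3] Mo [0.03 0.   0.03]
turn rad -0.001 (rows>=1) then shift [ 3.4  1.  -0.2] rows>=1
```

Emit:
carry_out(targets="0 0 0 0 0;0 0 0 0 0;0 0 0 0 -0.05;0 0 0 0 -0.1;0 0 0 0 -0.1;0 0 0 0 -0.1;0 0 0 0 -0.1;0 0 0 0 -0.1;0 0 0 0 0", force=20)

```text
clock: 5.22
tool_pos: [0.6058, -0.3567, 0.2034]
eef_rot: [0.694, -0.14, -0.692, -0.141]
contact_force: [-0.1, 1.3, 5.5]
opening: 0.132
```

```bash
python3 plan.py 605 -357.5 34 -5.8
```

```text
clock 5.22 pos [ 605.8 -356.7  203.4] tip z 37.4 psi -112.9 open 0.132 q7 -1.46 F [-0.1  1.3  5.5] Mo [ 0.09  0.03 -0.01]
turn rad -1.869 (rows>=16) then shift [ 3.4 -0.7  0.9] rows>=1
```

Emit:
carry_out(targets="0 0 0 0 -0.1;0 0 0 0 -0.1;0 0 0 0 -0.1;0 0 0 0 -0.1;0 0 0 0 -0.1;0 0 0 0 -0.1;0 0 0 0 -0.1;0 0 0 0 -0.1;0 0 0 0 -0.1;0 0 0 0 -0.1;0 0 0 0 -0.1;0 0 0 0 -0.1;0 0 0 0 -0.1;0 0 0 0 -0.1;0 0 0 0 -0.1;0 0 0 0 -0.1;0 0 0 0 -0.1;0 0 0 0 0")

```text
clock: 6.72
tool_pos: [0.6057, -0.3562, 0.2034]
eef_rot: [0.563, 0.428, -0.563, 0.428]
contact_force: [-1.3, 0.9, 7.0]
opening: 0.136
```

Emit:
carry_out(targets="0 0 0 0 -0.06;0 0 0 0 -0.06;0 0 0 0 -0.04;0 0 0 0 0;0 0 0 0 0")

```text
clock: 7.13
tool_pos: [0.6056, -0.3562, 0.2029]
eef_rot: [0.528, 0.47, -0.528, 0.47]
contact_force: [-0.1, -0.0, 3.5]
opening: 0.135
```

```bash
python3 plan.py 605 -357.5 34 -5.8
```

```text
clock 7.13 pos [ 605.6 -356.2  202.9] tip z 36.9 psi -6.6 open 0.135 q7 -0.07 F [-0.1 -0.   3.5] Mo [ 0.1  -0.12  0.03]
turn rad -0.014 (rows>=1) then shift [ 2.9 -0.4  1.3] rows>=1
```

Push gently to the hard stop.

Emit:
carry_out(targets="0 0 0 0 -0.03;0 0 0 0 -0.03;0 0 0 0 -0.03;0 0 0 0 0;0 0 0 0 0")

```text
clock: 7.55
tool_pos: [0.6055, -0.3564, 0.2027]
eef_rot: [0.506, 0.494, -0.506, 0.494]
contact_force: [0.8, 1.5, 3.2]
opening: 0.14
```

```bash
python3 plan.py 605 -357.5 34 -5.8
```

```text
clock 7.55 pos [ 605.5 -356.4  202.7] tip z 36.7 psi -1.4 open 0.140 q7 0.01 F [0.8 1.5 3.2] Mo [ 0.18 -0.24 -0.42]
turn rad 0.077 (rows>=1) then shift [ 2.7 -0.4  1.1] rows>=1
```

Emit:
carry_out(targets="0 0 0 0 0.03;0.3 0 0 0 0;0.32 0 0 0 0;0.32 0 0 0 0;0.32 -20 0 0 0;0.32 -35 0 0 0;0.32 -40 0 0 0;0.32 -40 0 0 0;0.32 -30 0 0 0;0.32 0 0 0 0")

```text
clock: 8.38
tool_pos: [0.6072, -0.3571, 0.3753]
eef_rot: [0.515, 0.482, -0.512, 0.49]
contact_force: [1.3, -0.1, 1.1]
opening: 0.316
```

```bash
python3 plan.py 510 -40 120 -144.5;  python3 - <<'E'
from h import *
for n in("scene","top"): snap(n,n+"3")
im=cv2.imread("pics/scene3.png"); cv2.imwrite("pics/s3a.png",cv2.resize(im[140:270,110:270],None,fx=4.4,fy=4.4,interpolation=cv2.INTER_CUBIC))
E
```

```text
clock 8.38 pos [ 607.2 -357.1  375.3] tip z 209.3 psi -3.1 open 0.316 q7 0.07 F [ 1.3 -0.1  1.1] Mo [-0.1  -0.19 -0.04]
turn rad 2.468 (rows>=21) then shift [  89.3 -105.   314.6] rows>=9
```

View pics/s3a.png

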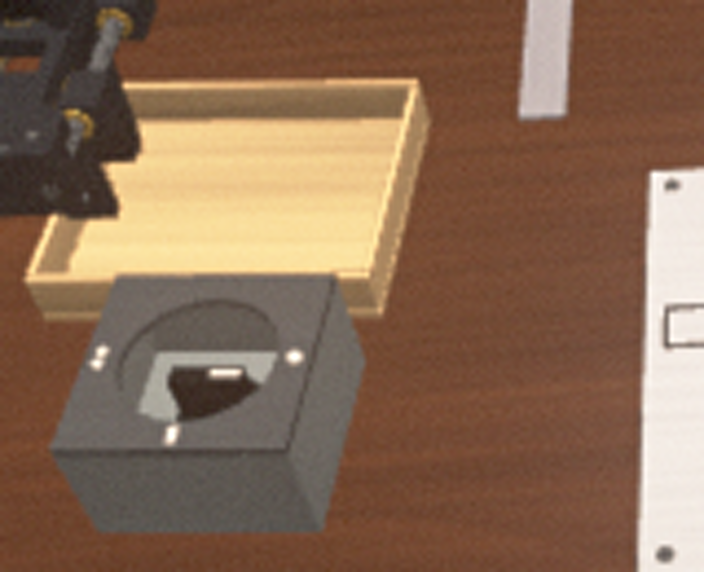

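View pics/top3.png

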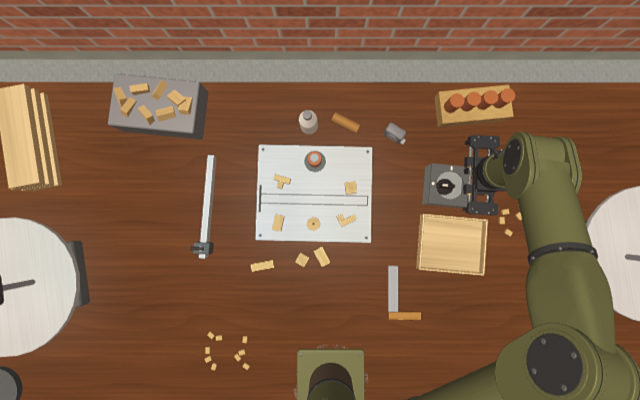

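Run:
```python
from h import *
for n,ox,oy,f,pts,z in(("scene",110,140,4.4,[(208,374),(241,372)],.062),("scene",110,140,4.4,[(99,356),(294,356)],.075)):
    P=[ray(n,ox+(x+.5)/f-.5,oy+(y+.5)/f-.5,z) for x,y in pts]; d=P[1]-P[0]; print(np.round(np.array(P)*1000,1),np.degrees(np.arctan2(d[1],d[0])))
```

```text
[[ 606.5 -356.8   62. ]
 [ 606.9 -339.4   62. ]] 88.92427401050024
[[ 599.5 -410.8   75. ]
 [ 609.6 -307.9   75. ]] 84.39652221584805
```

Run:
```python
from meas import *
def px(x,y,ox,oy,f): return ox+(x+.5)/f-.5, oy+(y+.5)/f-.5
A=lambda L,n,ox,oy,f,z:np.array([np.round(ray(n,*px(x,y,ox,oy,f),z)[:2]*1000,1) for x,y in L])
t=A([(86,273),(381,297),(363,552),(68,526)],"top",405,155,4.6,.036);print(t.tolist(),t.mean(0))
t=A([(84,62),(398,59),(357,265),(5,255)],"scene",115,145,4.4,.036);print(t.tolist(),t.mean(0))
# ell, tee contours: limb edges by approx polygon
for n in("top","scene"):
    im=cv2.imread(f"pics/{n}0.png")
    for m,st,c in comps(im,wood(im)):
        for nm,tc in(("tee",{"top":(281,180.2),"scene":(370.7,219.4)}),("ell",{"top":(345.6,219.5),"scene":(286.4,189.9)})):
            if np.hypot(*(c-tc[n]))<2:
                P=rect(n,m,.042)[3]*1000
                a=cv2.approxPolyDP(P.astype(np.float32)[:,None],4,True)[:,0]; print(n,nm,np.round(a).tolist(), "hull centroid",np.round(cv2.minAreaRect(P.astype(np.float32))[0],1))
```

```text
[[519.2, -283.3], [503.2, -480.0], [334.8, -463.5], [351.8, -268.7]] [ 427.25  -373.875]
[[335.9, -470.6], [353.0, -271.1], [528.6, -280.0], [500.8, -483.7]] [ 429.575 -376.35 ]
top tee [[639.0, 177.0], [626.0, 177.0], [621.0, 164.0], [601.0, 164.0], [601.0, 153.0], [616.0, 148.0], [617.0, 128.0], [631.0, 132.0]] hull centroid [620.3 152.6]
top ell [[513.0, -17.0], [481.0, -33.0], [503.0, -74.0], [517.0, -70.0], [505.0, -46.0], [512.0, -31.0], [520.0, -31.0]] hull centroid [508.6 -46. ]
scene ell [[505.0, -82.0], [522.0, -71.0], [507.0, -42.0], [522.0, -33.0], [521.0, -24.0], [533.0, -27.0], [529.0, -22.0], [511.0, -21.0], [483.0, -36.0]] hull centroid [515.6 -47.7]
scene tee [[613.0, 127.0], [630.0, 122.0], [644.0, 168.0], [627.0, 175.0], [621.0, 160.0], [600.0, 163.0], [599.0, 150.0], [617.0, 142.0]] hull centroid [618.3 151.2]
```

```bash
python3 plan.py 494 161 130 -102
cat > lp.py <<'E'
from meas import *
import sys
# look at parts: top+scene masks, combined
def look(tag):
    out={}
    for n in("top","scene"):
        im,d=snap(n,n+tag); X=cloud(n,d)
        for m,st,c in comps(im,wood(im)):
            q=np.median(X[m],0)
            if not(.33<q[0]<.76 and -.5<q[1]<.3): continue
            z=np.percentile(X[m][:,2],70)
            rc=rect(n,m,z); print(n,np.round(c,0),st[4],"z %.0f"%(z*1000),[np.round(a,1) for a in rc[:3]])
if __name__=="__main__": look(sys.argv[1])
E
```

```text
clock 8.48 pos [ 605.4 -356.7  368.9] tip z 202.9 psi -3.0 open 0.320 q7 0.07 F [-0.3  0.2 -1. ] Mo [-0.11 -0.09  0.08]
turn rad 1.727 (rows>=15) then shift [  72.9 -483.2  216.6] rows>=14
```

Emit:
carry_out(targets="0.32 0 0 0 0.115;0.32 0 0 0 0.115;0.32 0 0 0 0.115;0.32 0 0 0 0.115;0.32 0 0 0 0.115;0.32 0 0 0 0.115;0.32 0 0 0 0.115;0.32 0 0 0 0.115;0.6 0 0 0 0.115;0.6 0 0 0 0.115;0.6 0 0 0 0.115;0.6 0 0 0 0.115;0.6 0 0 0 0.115;0.6 0 0 0 0.115;0.6 0 0 0 0.117")

```text
clock: 9.73
tool_pos: [0.6045, -0.3565, 0.365]
eef_rot: [-0.701, 0.076, 0.705, 0.076]
contact_force: [0.8, 0.6, -0.1]
opening: 0.599
```

Emit:
carry_out(targets="0.6 2 -18 8 0;0.6 5 -32 14.5 0;0.6 5 -32 14.5 0;0.6 5 -32 14.5 0;0.6 5 -32 14.5 0;0.6 5 -32 14.5 0;0.6 5 -32 14.5 0;0.6 5 -32 14.5 0;0.6 5 -32 14.5 0;0.6 5 -32 14.5 0;0.6 5 -32 14.5 0;0.6 5 -32 14.5 0;0.6 5 -32 14.5 0;0.6 5 -32 14.5 0;0.6 5 -32 14.5 0;0.6 1 -17 5 0;0.6 0 0 0 0;0.6 0 0 0 0")

```text
clock: 11.23
tool_pos: [0.4935, 0.1613, 0.2932]
eef_rot: [-0.702, 0.074, 0.704, 0.072]
contact_force: [0.0, -1.2, -0.2]
opening: 0.596
```

```bash
python3 plan.py 494 161 24 -102; python3 lp.py 4
```

```text
clock 11.23 pos [493.5 161.3 293.2] tip z 127.2 psi -101.8 open 0.596 q7 -2.12 F [ 0.  -1.2 -0.2] Mo [-0.03  0.03  0.  ]
turn rad 0.003 (rows>=1) then shift [103.2   0.2  -0.5] rows>=3
top [314. 158.] 89 z 84 [array([686. ,  51.3]), array([41.2, 37.9]), np.float64(0.1)]
top [281. 180.] 119 z 42 [array([620.3, 152.6]), array([48.6, 39.4]), np.float64(90.0)]
top [350. 187.] 122 z 46 [array([600.3, -58.8]), array([36.3, 35.3]), np.float64(7.8)]
top [346. 220.] 127 z 42 [array([508.6, -46. ]), array([37.8, 51.7]), np.float64(26.5)]
top [452. 244.] 3580 z 5 [array([ 425.4, -382.3]), array([209.7, 178.7]), np.float64(84.9)]
top [284. 223.] 42 z 224 [array([486.4, 120.5]), array([30.9, 33.8]), np.float64(84.1)]
top [313. 224.] 126 z 39 [array([489.9,  55.5]), array([35.9, 39. ]), np.float64(0.0)]
top [322. 256.] 183 z 18 [array([388.1,  29.1]), array([58.9, 32.9]), np.float64(26.8)]
top [302. 260.] 116 z 32 [array([379.8,  90.1]), array([35. , 35.2]), np.float64(59.3)]
scene [370. 155.] 104 z 15 [array([362.2, 200.7]), array([29.3, 53.7]), np.float64(10.5)]
scene [332. 157.] 96 z 32 [array([380.7,  85. ]), array([36.3, 37.2]), np.float64(59.8)]
scene [311. 165.] 166 z 19 [array([391.6,  26.2]), array([68. , 34.8]), np.float64(28.8)]
scene [163. 183.] 3094 z 7 [array([ 411.5, -386.2]), array([224.5, 206.3]), np.float64(84.3)]
scene [365. 182.] 149 z 41 [array([495. , 158.1]), array([28.4, 54.3]), np.float64(79.8)]
scene [324. 184.] 143 z 41 [array([495.1,  49.5]), array([38.9, 46.5]), np.float64(83.3)]
scene [286. 190.] 158 z 43 [array([516.3, -47.7]), array([53.8, 53.5]), np.float64(30.3)]
scene [282. 218.] 163 z 47 [array([602.9, -63.9]), array([39.8, 36. ]), np.float64(6.6)]
scene [371. 219.] 165 z 43 [array([619.2, 150.9]), array([52.9, 40.8]), np.float64(75.2)]
```

Emit:
carry_out(targets="0.6 25 0 0 0;0.6 35 0 0 0;0.6 30 0 0 0;0.6 12 0 0 0;0.6 0 0 0 0;0.2 0 0 0 0;0.2 0 0 0 0;0.2 0 0 0 0;0.2 0 0 0 0;0.2 0 0 0 0;0.2 0 0 0 0", force=25)

```text
clock: 12.25
tool_pos: [0.495, 0.1609, 0.1941]
eef_rot: [0.704, -0.074, -0.702, -0.074]
contact_force: [-0.5, 0.1, 7.5]
opening: 0.316
```

```bash
python3 plan.py 385 -315 140 -95
```

```text
clock 12.25 pos [495.  160.9 194.1] tip z 28.1 psi -102.0 open 0.316 q7 -2.11 F [-0.5  0.1  7.5] Mo [-0.03  0.06  0.01]
turn rad -0.122 (rows>=2) then shift [-111.9  483.7   68.1] rows>=13
```

Emit:
carry_out(targets="0.2 -20 0 0 0;0.2 -35 0 0 0;0.2 -40 0 0 0;0.2 -17 0 0 -0.06;0.2 0 15 2 -0.062;0.2 0 37 5.3 0;0.2 0 37 5.3 0;0.2 0 37 5.3 0;0.2 0 37 5.3 0;0.2 0 37 5.3 0;0.2 0 37 5.3 0;0.2 0 37 5.3 0;0.2 0 37 5.3 0;0.2 0 37 5.3 0;0.2 0 37 5.3 0;0.2 0 37 5.3 0;0.2 0 37 5.3 0;0.2 0 25 2.5 0;0.2 0 0 0 0;0.2 0 0 0 0")

```text
clock: 13.92
tool_pos: [0.3828, -0.3166, 0.3051]
eef_rot: [0.707, -0.033, -0.706, -0.032]
contact_force: [-0.8, 1.2, -0.4]
opening: 0.317
```

```bash
python3 plan.py 385 -315 30 -95
```

```text
clock 13.92 pos [ 382.8 -316.6  305.1] tip z 139.1 psi -95.2 open 0.317 q7 -1.31 F [-0.8  1.2 -0.4] Mo [ 0.13 -0.02 -0.01]
turn rad -0.004 (rows>=1) then shift [109.1  -1.8  -2.1] rows>=3
```

Emit:
carry_out(targets="0.2 25 2 0 0;0.2 35 2 0 0;0.2 35 2 0 0;0.2 18 0 0 0;0.2 0 0 0 0;0.42 0 0 0 0;0.42 0 0 0 0;0.42 0 0 0 0;0.42 -25 0 0 0;0.42 -40 0 0 0;0.42 -40 0 0 0;0.7 -40 0 0 0;0.7 0 0 0 0")

```text
clock: 15.0
tool_pos: [0.3845, -0.3221, 0.3446]
eef_rot: [0.711, -0.034, -0.702, -0.028]
contact_force: [0.1, -0.3, -0.5]
opening: 0.546
```

```bash
python3 plan.py 491.7 52.7 130 -95; python3 lp.py 5
```

```text
clock 15.00 pos [ 384.5 -322.1  344.6] tip z 178.6 psi -95.0 open 0.546 q7 -1.29 F [ 0.1 -0.3 -0.5] Mo [-0.03 -0.05  0.03]
turn rad -0.001 (rows>=1) then shift [  48.6 -382.7  -74.1] rows>=10
top [314. 158.] 88 z 84 [array([686. ,  51.3]), array([41.2, 37.9]), np.float64(0.1)]
top [281. 180.] 119 z 42 [array([620.3, 152.6]), array([48.6, 39.4]), np.float64(90.0)]
top [350. 187.] 122 z 46 [array([600.3, -58.8]), array([36.3, 35.3]), np.float64(7.8)]
top [346. 219.] 128 z 42 [array([508.6, -46. ]), array([37.8, 51.6]), np.float64(26.5)]
top [451. 236.] 2463 z 5 [array([ 426. , -382.5]), array([209.5, 177.6]), np.float64(84.9)]
top [313. 224.] 126 z 40 [array([489.9,  55.5]), array([35.9, 39. ]), np.float64(0.0)]
top [322. 256.] 184 z 18 [array([388. ,  29.7]), array([58.7, 33.5]), np.float64(28.9)]
top [302. 259.] 117 z 32 [array([379.9,  90.1]), array([34.9, 35.2]), np.float64(59.3)]
top [262. 265.] 174 z 14 [array([359.7, 215.4]), array([26.1, 71.7]), np.float64(10.6)]
scene [374. 154.] 146 z 15 [array([360.7, 210. ]), array([29.3, 72.8]), np.float64(10.7)]
scene [332. 157.] 95 z 33 [array([380.8,  85.1]), array([35.6, 36.8]), np.float64(64.0)]
scene [311. 165.] 166 z 19 [array([389.9,  25.3]), array([64.1, 34.5]), np.float64(25.1)]
scene [163. 183.] 3081 z 9 [array([ 412.9, -385.6]), array([224., 206.]), np.float64(84.3)]
scene [324. 184.] 144 z 41 [array([495.2,  49.7]), array([38.9, 46.7]), np.float64(84.6)]
scene [287. 190.] 163 z 43 [array([516.2, -47.8]), array([53.5, 53.5]), np.float64(30.3)]
scene [282. 218.] 161 z 47 [array([603.2, -63.9]), array([39.3, 36. ]), np.float64(6.6)]
scene [371. 219.] 165 z 43 [array([618.6, 151.2]), array([53., 41.]), np.float64(74.5)]
```

View pics/scene5.png

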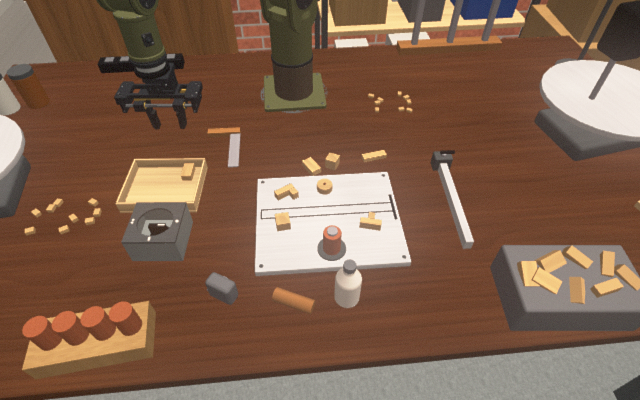

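Emit:
carry_out(targets="0.75 0 -18 -4 0;0.75 4 -36 -7 0;0.75 4 -36 -7 0;0.75 4 -36 -7 0;0.75 4 -36 -7 0;0.75 4 -36 -7 0;0.75 4 -36 -7 0;0.75 4 -36 -7 0;0.75 4 -36 -7 0;0.75 8 -36 -7 0;0.75 8 -36 -7 0;0.75 0 -5 0 0;0.75 0 0 0 0;0.75 0 0 0 0")

```text
clock: 16.27
tool_pos: [0.4893, 0.0536, 0.2881]
eef_rot: [-0.706, 0.031, 0.707, 0.03]
contact_force: [0.1, 0.8, -0.5]
opening: 0.752
```

```bash
python3 plan.py 491.7 52.7 27 -95
```

```text
clock 16.27 pos [489.3  53.6 288.1] tip z 122.1 psi -95.0 open 0.752 q7 -1.94 F [ 0.1  0.8 -0.5] Mo [ 0.03 -0.05 -0.03]
turn rad 0.001 (rows>=1) then shift [95.1  0.6 -2.5] rows>=3
```

Emit:
carry_out(targets="0.75 25 0 -1 0;0.75 35 0 -1 0;0.75 27 0 0 0;0.75 8 0 0 0;0.75 0 0 0 0;0.3 0 0 0 0;0.3 0 0 0 0;0.3 0 0 0 0;0.3 0 0 0 0;0.3 0 0 0 0;0.3 -20 0 0 0;0.3 -35 0 0 0;0.3 -40 0 0 0;0.3 -20 0 0 0;0.3 0 0 0 0")

```text
clock: 17.52
tool_pos: [0.4933, 0.0539, 0.3132]
eef_rot: [0.709, -0.03, -0.703, -0.032]
contact_force: [0.3, 0.0, -0.4]
opening: 0.47
```

```bash
python3 plan.py 385 -376 140 -95
```

```text
clock 17.52 pos [493.3  53.9 313.2] tip z 147.2 psi -95.0 open 0.470 q7 -1.94 F [ 0.3  0.  -0.4] Mo [0.09 0.02 0.02]
turn rad -0.000 (rows>=1) then shift [  7.2 437.7  70.4] rows>=12
```

Emit:
carry_out(targets="0.3 0 18 3 0;0.3 0 36 6 0;0.3 0 36 6 0;0.3 0 36 6 0;0.3 0 36 6 0;0.3 0 36 6 0;0.3 0 36 6 0;0.3 0 36 6 0;0.3 0 36 6 0;0.3 0 36 6 0;0.3 0 36 6 0;0.3 0 36 6 0;0.3 0 24 2 0;0.3 0 0 0 0;0.3 0 0 0 0")

```text
clock: 18.77
tool_pos: [0.3822, -0.3775, 0.3081]
eef_rot: [-0.706, 0.032, 0.707, 0.032]
contact_force: [0.1, 1.2, -0.5]
opening: 0.468
```

```bash
python3 plan.py 385 -376 32 -95
```

```text
clock 18.77 pos [ 382.2 -377.5  308.1] tip z 142.1 psi -95.2 open 0.468 q7 -1.24 F [ 0.1  1.2 -0.5] Mo [0.1  0.02 0.02]
turn rad -0.003 (rows>=1) then shift [110.1  -1.7  -2.7] rows>=3
```

Emit:
carry_out(targets="0.3 25 1 0 0;0.3 35 1 0 0;0.3 35 1 0 0;0.3 15 0 0 0;0.3 0 0 0 0;0.6 0 0 0 0;0.6 0 0 0 0;0.6 0 0 0 0;0.7 -25 0 0 0;0.7 -40 0 0 0;0.7 -40 0 0 0;0.7 -40 0 0 0;0.7 0 0 0 0")

```text
clock: 19.85
tool_pos: [0.3848, -0.3806, 0.352]
eef_rot: [0.711, -0.034, -0.702, -0.028]
contact_force: [1.4, 0.3, -1.0]
opening: 0.695
```

```bash
python3 plan.py 501 -51.5 130 -63; python3 lp.py 6
```

```text
clock 19.85 pos [ 384.8 -380.6  352. ] tip z 186.0 psi -95.0 open 0.695 q7 -1.22 F [ 1.4  0.3 -1. ] Mo [ 0.02  0.01 -0.02]
turn rad -0.559 (rows>=5) then shift [  56.  -240.5 -253. ] rows>=9
top [314. 158.] 88 z 84 [array([685.9,  51.3]), array([41.2, 37.9]), np.float64(0.1)]
top [281. 180.] 119 z 42 [array([620.3, 152.6]), array([48.6, 39.4]), np.float64(90.0)]
top [350. 187.] 122 z 46 [array([600.3, -58.8]), array([36.3, 35.3]), np.float64(7.8)]
top [346. 219.] 128 z 42 [array([508.6, -46. ]), array([37.8, 51.7]), np.float64(26.5)]
top [449. 239.] 2844 z 6 [array([ 425.5, -382.1]), array([209.5, 178.5]), np.float64(84.9)]
top [322. 256.] 184 z 18 [array([388.1,  29.7]), array([58.7, 33.5]), np.float64(28.9)]
top [302. 260.] 116 z 32 [array([379.9,  90.1]), array([34.9, 35.2]), np.float64(59.3)]
top [262. 265.] 174 z 14 [array([359.7, 215.4]), array([26.1, 71.7]), np.float64(10.6)]
scene [374. 154.] 148 z 15 [array([360.4, 210.1]), array([29.3, 72.8]), np.float64(10.7)]
scene [332. 157.] 95 z 33 [array([380.8,  85.1]), array([35.6, 36.8]), np.float64(64.0)]
scene [311. 165.] 170 z 19 [array([392.5,  26.5]), array([69.1, 34.8]), np.float64(27.1)]
scene [163. 183.] 3025 z 17 [array([ 421.1, -382.2]), array([221.9, 204. ]), np.float64(84.3)]
scene [287. 190.] 162 z 43 [array([516.2, -47.7]), array([53.8, 53.5]), np.float64(30.3)]
scene [282. 218.] 162 z 47 [array([603. , -63.9]), array([39.8, 36. ]), np.float64(6.6)]
scene [371. 219.] 163 z 43 [array([618.6, 151.4]), array([53. , 40.8]), np.float64(73.8)]
```

View pics/scene6.png

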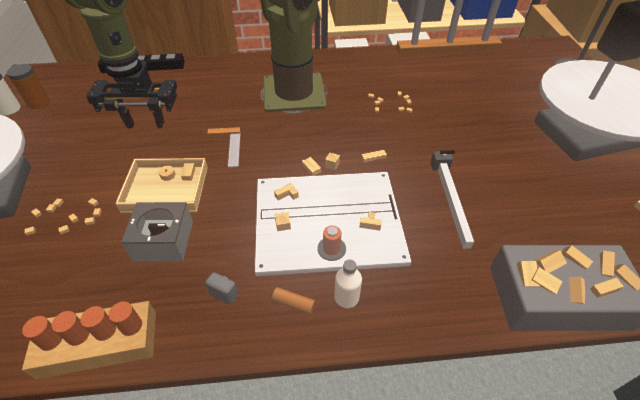

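Bar and wheel are both in the tray. Now the ell.

Emit:
carry_out(targets="0.9 0 0 0 -0.112;0.9 0 0 0 -0.112;0.9 0 0 0 -0.112;0.9 0 0 0 -0.112;0.9 0 0 0 -0.112;0.9 3 -14 -15 0;0.9 5 -26 -27 0;0.9 5 -26 -27 0;0.9 5 -26 -27 0;0.9 5 -26 -27 0;0.9 5 -26 -27 0;0.9 5 -26 -27 0;0.9 5 -26 -27 0;0.9 10 -26 -27 0;0.9 8 -18 -21 0;0.9 0 0 0 0;0.9 0 0 0 0")

```text
clock: 21.37
tool_pos: [0.4978, -0.0489, 0.2866]
eef_rot: [-0.686, -0.168, 0.688, -0.167]
contact_force: [0.0, -0.2, 0.7]
opening: 0.905
```

```bash
python3 plan.py 501 -51.5 27 -63
```

```text
clock 21.37 pos [497.8 -48.9 286.6] tip z 120.6 psi -62.7 open 0.905 q7 -1.48 F [ 0.  -0.2  0.7] Mo [-0.07 -0.01  0.01]
turn rad 0.006 (rows>=1) then shift [93.6  3.8 -1.7] rows>=3
```

Emit:
carry_out(targets="0.9 25 2 -1 0;0.9 35 1 0 0;0.9 25 0 0 0;0.9 8 0 0 0;0.9 0 0 0 0;0.4 0 0 0 0;0.4 0 0 0 0;0.4 0 0 0 0;0.4 0 0 0 0;0.4 0 0 0 0;0.4 -20 0 0 0;0.4 -35 0 0 0;0.4 -40 0 0 0;0.4 -20 0 0 0;0.4 0 0 0 0")

```text
clock: 22.62
tool_pos: [0.5015, -0.0533, 0.3141]
eef_rot: [0.69, 0.165, -0.685, 0.166]
contact_force: [-0.2, 0.4, -0.2]
opening: 0.59
```

```bash
python3 plan.py 465 -330 150 -75
```

```text
clock 22.62 pos [501.5 -53.3 314.1] tip z 148.1 psi -62.9 open 0.590 q7 -1.47 F [-0.2  0.4 -0.2] Mo [-0.02  0.02  0.01]
turn rad 0.210 (rows>=2) then shift [ -1.9 257.9 106.9] rows>=7
```

Emit:
carry_out(targets="0.4 0 0 0 0.105;0.4 0 0 0 0.105;0.4 0 17 7 0;0.4 0 33 13 0;0.4 0 34 13 0;0.4 0 34 13 0;0.4 0 34 13 0;0.4 0 34 14 0;0.4 0 34 14 0;0.4 0 34 14 0;0.4 0 18 6 0;0.4 0 0 0 0;0.4 0 0 0 0")

```text
clock: 23.7
tool_pos: [0.4667, -0.3446, 0.3088]
eef_rot: [-0.701, -0.092, 0.702, -0.091]
contact_force: [0.3, -0.7, -0.5]
opening: 0.586
```

```bash
python3 plan.py 460 -345 30 -75
```

```text
clock 23.70 pos [ 466.7 -344.6  308.8] tip z 142.8 psi -75.1 open 0.586 q7 -1.11 F [ 0.3 -0.7 -0.5] Mo [ 0.08 -0.04 -0.03]
turn rad -0.002 (rows>=1) then shift [112.8  -1.4   6.6] rows>=3
```

Emit:
carry_out(targets="0.4 25 0 3 0;0.4 35 0 2 0;0.4 35 0 1 0;0.4 16 0 0 0;0.4 0 0 0 0;0.7 0 0 0 0;0.7 0 0 0 0;0.7 0 0 0 0;0.7 -25 0 0 0;0.7 -40 0 0 0;0.7 -40 0 0 0;0.7 -40 0 0 0;0.7 0 0 0 0")

```text
clock: 24.78
tool_pos: [0.4642, -0.346, 0.3527]
eef_rot: [0.706, 0.089, -0.696, 0.096]
contact_force: [1.4, -0.1, 0.5]
opening: 0.698
```

```bash
python3 plan.py 602 -61.3 140 -83; python3 lp.py 7 | grep -v "^top .*z [0-9]  "
```

```text
clock 24.78 pos [ 464.2 -346.   352.7] tip z 186.7 psi -75.0 open 0.698 q7 -1.08 F [ 1.4 -0.1  0.5] Mo [ 0.03 -0.05  0.01]
turn rad 0.140 (rows>=2) then shift [  46.7 -265.8 -171.4] rows>=8
top [314. 158.] 88 z 84 [array([686. ,  51.3]), array([41.2, 37.9]), np.float64(0.1)]
top [281. 180.] 119 z 42 [array([620.3, 152.6]), array([48.6, 39.4]), np.float64(90.0)]
top [350. 187.] 122 z 46 [array([600.3, -58.8]), array([36.3, 35.3]), np.float64(7.8)]
top [446. 247.] 2174 z 22 [array([ 426.4, -376.7]), array([206.4, 176.1]), np.float64(84.9)]
top [322. 256.] 183 z 17 [array([388. ,  29.1]), array([58.9, 32.9]), np.float64(26.8)]
top [302. 259.] 117 z 31 [array([379.8,  90.2]), array([35. , 35.2]), np.float64(59.3)]
top [262. 265.] 175 z 14 [array([359.7, 215.4]), array([26.1, 71.7]), np.float64(10.6)]
scene [374. 154.] 147 z 15 [array([360.3, 210.1]), array([29.3, 72.8]), np.float64(10.7)]
scene [332. 157.] 96 z 32 [array([380.7,  85. ]), array([36.3, 37.2]), np.float64(59.8)]
scene [311. 165.] 166 z 19 [array([392.7,  26.7]), array([69.4, 34.6]), np.float64(27.1)]
scene [162. 183.] 2930 z 24 [array([ 429.1, -378.9]), array([219.7, 202. ]), np.float64(84.3)]
scene [282. 218.] 160 z 47 [array([602.9, -63.9]), array([39.8, 36. ]), np.float64(6.6)]
scene [371. 219.] 165 z 43 [array([618.9, 151.1]), array([52.9, 41. ]), np.float64(74.5)]
```

View pics/scene7.png

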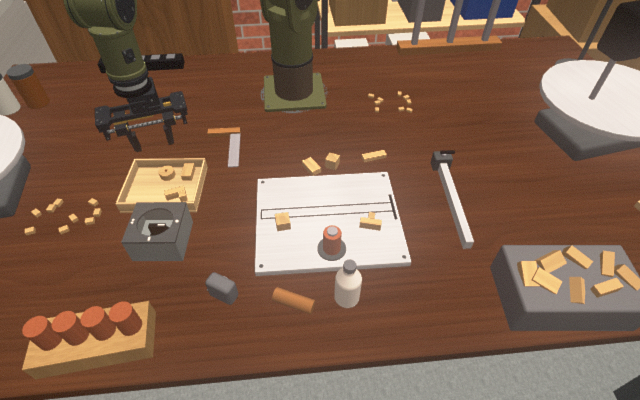

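Three in the tray. Block next.

Emit:
carry_out(targets="0.7 0 0 0 0.07;0.7 0 0 0 0.07;0.7 2 -15 -10 0;0.7 5 -30 -19 0;0.7 5 -30 -19 0;0.7 5 -30 -19 0;0.7 5 -30 -19 0;0.7 5 -30 -19 0;0.7 5 -30 -19 0;0.7 5 -30 -19 0;0.7 5 -30 -19 0;0.7 4 -11 -9 0;0.7 0 0 0 0;0.7 0 0 0 0")

```text
clock: 26.05
tool_pos: [0.5984, -0.0601, 0.2967]
eef_rot: [-0.705, -0.044, 0.707, -0.044]
contact_force: [-0.0, -0.7, 0.1]
opening: 0.702
```

```bash
python3 plan.py 602 -61.3 28 -83
```

```text
clock 26.05 pos [598.4 -60.1 296.7] tip z 130.7 psi -82.9 open 0.702 q7 -1.68 F [-0.  -0.7  0.1] Mo [-0.06 -0.02  0.03]
turn rad 0.002 (rows>=1) then shift [102.7   1.7  -3.4] rows>=3
```

Emit:
carry_out(targets="0.7 25 1 -1 0;0.7 35 0 -1 0;0.7 33 0 0 0;0.7 8 0 0 0;0.7 0 0 0 0;0.2 0 0 0 0;0.2 0 0 0 0;0.2 0 0 0 0;0.2 0 0 0 0;0.2 0 0 0 0;0.2 -20 0 0 0;0.2 -35 0 0 0;0.2 -40 0 0 0;0.2 -20 0 0 0;0.2 0 0 0 0")

```text
clock: 27.3
tool_pos: [0.6028, -0.0609, 0.3172]
eef_rot: [0.709, 0.043, -0.702, 0.044]
contact_force: [1.0, 0.1, -0.4]
opening: 0.38
```

```bash
python3 plan.py 460 -430 150 -95
```

```text
clock 27.30 pos [602.8 -60.9 317.2] tip z 151.2 psi -83.0 open 0.380 q7 -1.67 F [ 1.   0.1 -0.4] Mo [-0.   -0.04  0.03]
turn rad 0.210 (rows>=2) then shift [  1.2 380.2 110.1] rows>=10
```

Emit:
carry_out(targets="0.2 0 0 0 0.105;0.2 0 0 0 0.105;0.2 0 17 5 0;0.2 0 34 10 0;0.2 0 34 10 0;0.2 0 34 10 0;0.2 0 34 10 0;0.2 0 34 10 0;0.2 0 34 10 0;0.2 0 34 10 0;0.2 0 34 10 0;0.2 0 34 10 0;0.2 0 34 10 0;0.2 0 23 5 0;0.2 0 0 0 0;0.2 0 0 0 0")

```text
clock: 28.63
tool_pos: [0.457, -0.4313, 0.3109]
eef_rot: [-0.706, 0.032, 0.707, 0.032]
contact_force: [0.5, 0.6, -0.7]
opening: 0.384
```

```bash
python3 plan.py 460 -430 28 -95
```

```text
clock 28.63 pos [ 457.  -431.3  310.9] tip z 144.9 psi -95.2 open 0.384 q7 -1.23 F [ 0.5  0.6 -0.7] Mo [ 0.04 -0.02 -0.02]
turn rad -0.003 (rows>=1) then shift [116.9  -1.6  -2.9] rows>=3
```

Emit:
carry_out(targets="0.2 25 -4 0 0;0.2 35 -4 0 0;0.2 35 0 0 0;0.2 17 0 0 0;0.2 0 0 0 0;0.48 0 0 0 0;0.48 0 0 0 0;0.48 0 0 0 0;0.48 -25 0 0 0;0.48 -40 0 0 0;0.48 -40 0 0 0;0.48 -40 0 0 0;0.48 0 0 0 0")

```text
clock: 29.72
tool_pos: [0.4615, -0.4234, 0.3547]
eef_rot: [0.712, -0.035, -0.701, -0.028]
contact_force: [1.0, -0.8, 1.2]
opening: 0.479
```

```bash
python3 plan.py 628.3 150.8 150 -105; python3 lp.py 8 | tail -9
python3 - <<'E'
from h import *
im=cv2.imread("pics/scene8.png"); cv2.imwrite("pics/s8a.png",cv2.resize(im[140:270,110:270],None,fx=4.4,fy=4.4,interpolation=cv2.INTER_CUBIC))
E
```

```text
clock 29.72 pos [ 461.5 -423.4  354.7] tip z 188.7 psi -95.0 open 0.479 q7 -1.23 F [ 1.  -0.8  1.2] Mo [-0.02 -0.06 -0.02]
turn rad 0.174 (rows>=2) then shift [  38.7 -597.8  -12.5] rows>=15
top [448. 246.] 3025 z 18 [array([ 426.2, -377.9]), array([207.1, 176.7]), np.float64(84.9)]
top [322. 256.] 184 z 18 [array([388. ,  29.7]), array([58.7, 33.5]), np.float64(28.9)]
top [302. 260.] 116 z 32 [array([379.9,  90.1]), array([34.9, 35.1]), np.float64(59.3)]
top [262. 265.] 174 z 14 [array([359.7, 215.4]), array([26.1, 71.7]), np.float64(10.6)]
scene [374. 154.] 147 z 14 [array([360. , 210.2]), array([29.3, 72.9]), np.float64(10.7)]
scene [332. 157.] 97 z 33 [array([380.4,  84.6]), array([36.6, 36.9]), np.float64(64.0)]
scene [311. 165.] 167 z 19 [array([392.6,  26.7]), array([69.5, 34.6]), np.float64(27.1)]
scene [163. 182.] 2781 z 26 [array([ 430.7, -378.2]), array([219.3, 201.6]), np.float64(84.3)]
scene [371. 219.] 165 z 43 [array([618.6, 151.4]), array([53. , 40.8]), np.float64(73.8)]
```

View pics/s8a.png

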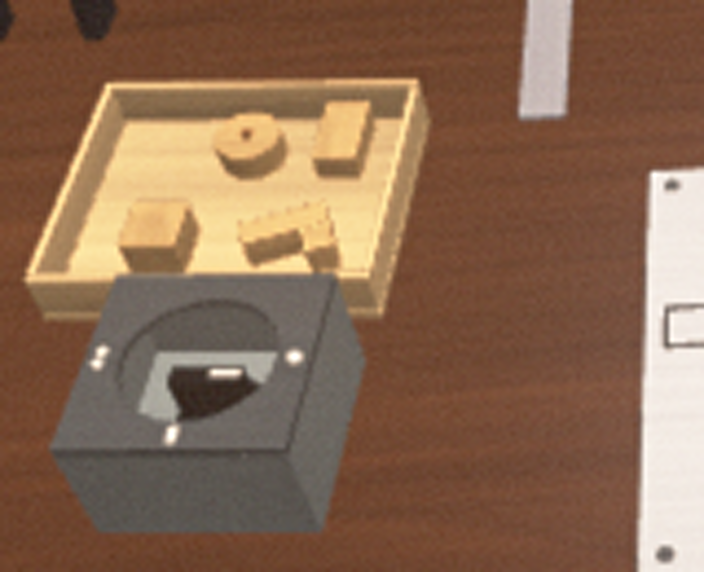

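Emit:
carry_out(targets="0.85 0 0 0 0.087;0.85 0 0 0 0.087;0.85 0 -20 0 0;0.85 0 -37 -1 0;0.85 0 -37 -1 0;0.85 0 -37 -1 0;0.85 2 -37 -1 0;0.85 2 -37 -1 0;0.85 2 -37 -1 0;0.85 2 -37 -1 0;0.85 2 -37 -1 0;0.85 2 -37 -1 0;0.85 4 -37 -1 0;0.85 4 -37 -1 0;0.85 4 -37 0 0;0.85 4 -37 0 0;0.85 4 -37 0 0;0.85 2 -37 0 0;0.85 0 -22 0 0;0.85 0 0 0 0")

```text
clock: 31.48
tool_pos: [0.6232, 0.1596, 0.3095]
eef_rot: [-0.701, 0.087, 0.702, 0.091]
contact_force: [-0.1, 0.7, -0.6]
opening: 0.851
```

Emit:
carry_out(targets="0.85 0 0 0 0;0.85 0 0 0 0")

```text
clock: 31.65
tool_pos: [0.6234, 0.1505, 0.3098]
eef_rot: [-0.7, 0.093, 0.702, 0.092]
contact_force: [-0.1, -1.3, -0.4]
opening: 0.854
```

```bash
python3 plan.py 628.3 150.8 27 -105; python3 lp.py 9 | grep scene| tail -2
```

```text
clock 31.65 pos [623.4 150.5 309.8] tip z 143.8 psi -105.0 open 0.854 q7 -2.24 F [-0.1 -1.3 -0.4] Mo [-0.01 -0.01 -0.04]
turn rad -0.000 (rows>=1) then shift [116.8  -1.5  -4.7] rows>=3
scene [163. 182.] 2790 z 26 [array([ 430.6, -378.3]), array([219.2, 201.6]), np.float64(84.3)]
scene [371. 219.] 163 z 43 [array([618.5, 151.4]), array([53. , 40.8]), np.float64(73.8)]
```

Emit:
carry_out(targets="0.85 25 -1 -2 0;0.85 35 0 -2 0;0.85 35 0 0 0;0.85 20 0 0 0;0.85 1 0 0 0;0.85 0 0 0 0;0.4 0 0 0 0;0.4 0 0 0 0;0.4 0 0 0 0;0.4 0 0 0 0;0.4 0 0 0 0;0.4 -20 0 0 0;0.4 -35 0 0 0;0.4 -40 0 0 0;0.4 -20 0 0 0;0.4 0 0 0 0")

```text
clock: 33.08
tool_pos: [0.6298, 0.1524, 0.3156]
eef_rot: [0.705, -0.091, -0.698, -0.094]
contact_force: [-0.2, 0.4, -0.4]
opening: 0.585
```

```bash
python3 plan.py 375 -420 150 -95
```

```text
clock 33.08 pos [629.8 152.4 315.6] tip z 149.6 psi -105.0 open 0.585 q7 -2.24 F [-0.2  0.4 -0.4] Mo [ 0.03 -0.05 -0.02]
turn rad -0.174 (rows>=2) then shift [-4.000e-01  5.924e+02  2.040e+02] rows>=16
```

Emit:
carry_out(targets="0.4 0 0 0 -0.06;0.4 0 0 0 -0.116;0.4 0 0 0 -0.116;0.4 0 0 0 -0.116;0.4 0 0 0 -0.116;0.4 0 0 0 -0.116;0.4 0 0 0 -0.116;0.4 0 0 0 -0.116;0.4 0 0 0 -0.116;0.4 0 0 0 -0.116;0.4 0 0 0 -0.116;0.4 0 0 0 -0.116;0.4 0 0 0 -0.116;0.4 0 0 0 -0.116;0.4 0 0 0 -0.116;0.4 0 0 0 -0.06;0.4 0 0 0 0")

```text
clock: 34.5
tool_pos: [0.6276, 0.1515, 0.3086]
eef_rot: [-0.521, -0.478, 0.522, -0.477]
contact_force: [-0.7, -0.4, -1.2]
opening: 0.586
```

```bash
python3 plan.py 395 -425 150 -5
```

```text
clock 34.50 pos [627.6 151.5 308.6] tip z 142.6 psi -5.0 open 0.586 q7 -0.90 F [-0.7 -0.4 -1.2] Mo [-0.07 -0.06 -0.01]
turn rad 0.001 (rows>=1) then shift [  -7.4 -181.5  594.6] rows>=16
```

Emit:
carry_out(targets="0.4 -3 -5 17 0;0.4 -4 -11 36 0;0.4 0 -11 36 0;0.4 0 -11 36 0;0.4 0 -11 36 0;0.4 0 -11 36 0;0.4 0 -11 36 0;0.4 0 -11 36 0;0.4 0 -11 36 0;0.4 0 -11 36 0;0.4 0 -11 36 0;0.4 0 -11 36 0;0.4 0 -11 36 0;0.4 0 -11 36 0;0.4 0 -11 36 0;0.4 0 -11 36 0;0.4 0 -11 36 0;0.4 0 0 0 0;0.4 0 0 0 0;0.4 0 0 0 0")

```text
clock: 36.17
tool_pos: [0.3957, -0.4223, 0.3164]
eef_rot: [0.522, 0.478, -0.521, 0.477]
contact_force: [0.9, 0.3, 0.3]
opening: 0.586
```

```bash
python3 plan.py 395 -425 36 -5
```

```text
clock 36.17 pos [ 395.7 -422.3  316.4] tip z 150.4 psi -5.1 open 0.586 q7 0.01 F [0.9 0.3 0.3] Mo [ 0.05 -0.1   0.01]
turn rad -0.002 (rows>=1) then shift [114.4  -0.4   2.8] rows>=3
```

Emit:
carry_out(targets="0.4 25 0 1.5 0;0.4 35 0 1.5 0;0.4 35 0 0 0;0.4 20 0 0 0;0.4 0 0 0 0;0.68 0 0 0 0;0.68 0 0 0 0;0.68 0 0 0 0;0.68 -25 0 0 0;0.68 -40 0 0 0;0.68 -40 0 0 0;0.68 -40 0 0 0;0.68 0 0 0 0")

```text
clock: 37.25
tool_pos: [0.3981, -0.4264, 0.3559]
eef_rot: [0.523, 0.472, -0.52, 0.483]
contact_force: [0.6, 0.5, -1.1]
opening: 0.685
```

```bash
python3 lp.py 10 >/dev/null
python3 - <<'E'
from meas import *
im=cv2.imread("pics/scene10.png"); cv2.imwrite("pics/s10a.png",cv2.resize(im[140:250,110:270],None,fx=4.4,fy=4.4,interpolation=cv2.INTER_CUBIC))
im=cv2.imread("pics/top10.png"); c=im[135:275,185:385]; cv2.imwrite("pics/t10a.png",cv2.resize(c,None,fx=4,fy=4,interpolation=cv2.INTER_CUBIC))
for n in("top","scene"):
    im=cv2.imread(f"pics/{n}10.png");X=cloud(n,np.load(f"pics/{n}10.npy")); g=cv2.cvtColor(im,cv2.COLOR_BGR2HSV); w=(g[...,1]<40)&(g[...,2]>190)
    for m,st,c in comps(im,w,200):
        p=X[m]; z=np.median(p[:,2]); print(n,"white",np.round(c,1),st[4],np.round(np.percentile(p[:,2],[10,50,90])*1000,1),[np.round(a,1) for a in rect(n,m,z)[:3]])
E
```

```text
top white [314.1 194. ] 9226 [15.9 18.8 21.6] [array([585.2,  54.1]), array([359.9, 300.7]), np.float64(88.8)]
top white [206.5 198.5] 509 [26.4 29.1 31.7] [array([569.4, 386.1]), array([ 20.8, 270.3]), np.float64(86.3)]
top white [618.9 242.4] 4210 [138.1 140.5 143. ] [array([ 413.6, -776.2]), array([154.6, 368.9]), np.float64(87.0)]
top white [313.7 199.3] 822 [16.  18.7 21.6] [array([565.3,  54.9]), array([331.1,  27.5]), np.float64(88.7)]
top white [ 32.8 285.5] 8189 [140.3 142.7 145.1] [array([323. , 809.8]), array([377.2, 208.7]), np.float64(3.1)]
scene white [350.9  42.4] 229 [-425.9 -420.9 -415.4] [array([-1141.4,   391.6]), array([ 98.7, 197.4]), np.float64(0.2)]
scene white [596.3  94.8] 5444 [141.1 142.8 144.5] [array([286.6, 836. ]), array([257.5, 378.5]), np.float64(57.6)]
scene white [  8.4 141.3] 893 [141.6 143.2 144.8] [array([ 352.4, -739.5]), array([254.2,  50.4]), np.float64(21.4)]
scene white [233.8 149.8] 296 [ 3.5  6.6 10.1] [array([ 287.1, -197.9]), array([ 29.9, 145.7]), np.float64(89.5)]
scene white [456.5 203.1] 569 [28.1 29.9 31.7] [array([567.1, 380.9]), array([ 20.3, 272.8]), np.float64(86.5)]
scene white [326.8 222.3] 10936 [18.3 20.2 22.1] [array([586.5,  49. ]), array([359. , 300.4]), np.float64(88.8)]
scene white [325.8 210. ] 955 [18.2 20.1 22. ] [array([564.7,  49.7]), array([331.4,  27.9]), np.float64(88.9)]
```

View pics/s10a.png

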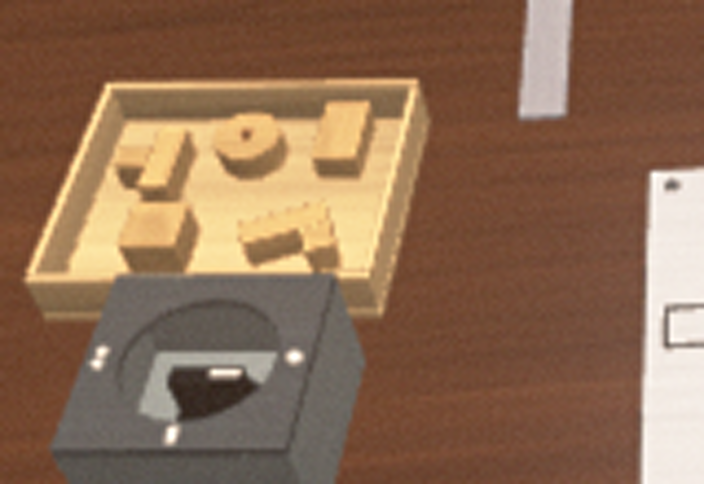

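View pics/t10a.png

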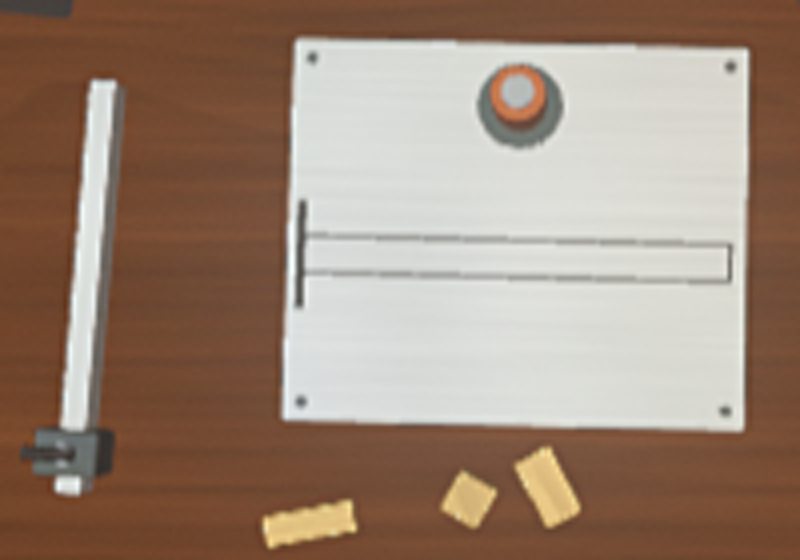

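```bash
python3 plan.py 540 -20 190 -5
python3 - <<'E'
from h import *
f=4
P=lambda n,x,y,ox,oy,f,z:np.round(ray(n,ox+(x+.5)/f-.5,oy+(y+.5)/f-.5,z)[:2]*1000,1)
print("cross bar ctr, ends",P("top",301,253,185,135,4,.02),P("top",303,200,185,135,4,.02),P("top",299,306,185,135,4,.02),"tail line",P("top",729.5,263,185,135,4,.02))
# intensity profile along outline from top & scene
for n in("top","scene"):
    im=cv2.cvtColor(cv2.imread(f"pics/{n}10.png"),cv2.COLOR_BGR2GRAY).astype(np.float32)
    off=2.6 if n=="top" else -2.4
    c=np.array([565.4,52.1+off]); u=np.array([np.cos(np.radians(88.8)),np.sin(np.radians(88.8))]); w=np.array([u[1],-u[0]])
    def prof(s0,s1,ax,o,lat):
        s=np.arange(s0,s1,.5); v=[]
        for k in s:
            q=[]
            for l in lat:
                p=c+ax*k+o*l; uv=proj(n,[p[0]/1000,p[1]/1000,.02]); q.append(cv2.getRectSubPix(im,(1,1),(float(uv[0]),float(uv[1])))[0,0])
            v.append(np.mean(q))
        v=np.array(v); d=v.max()-v; d[d<.25*d.max()]=0; return np.round((s*d).sum()/d.sum(),1)
    print(n,"head end",prof(140,178,u,w,range(15,40,3)),prof(140,178,u,w,range(-40,-15,3)),"tail",prof(-178,-145,u,w,range(-8,9,2)),
      "sides",prof(6,22,w,u,range(-150,150,6)),prof(-22,-6,w,u,range(-150,150,6)), "sides at head",prof(6,22,w,u,range(60,140,6)),prof(-22,-6,w,u,range(60,140,6)),"tail",prof(6,22,w,u,range(-140,-60,6)),prof(-22,-6,w,u,range(-140,-60,6)))
E
```

```text
clock 37.35 pos [ 395.8 -426.1  349.9] tip z 183.9 psi -5.1 open 0.679 q7 0.05 F [-0.3  0.5  0.1] Mo [-0.03 -0.03 -0.02]
turn rad -0.001 (rows>=1) then shift [  -6.1  108.2 -417.1] rows>=11
cross bar ctr, ends [569.7 222.4] [611.3 221.3] [528.3 223.5] tail line [ 561.9 -112.3]
top head end 168.2 168.6 tail -168.0 sides 14.7 -14.1 sides at head 14.7 -14.0 tail 14.6 -14.3
scene head end 168.7 168.5 tail -168.0 sides 13.5 -15.5 sides at head 13.4 -15.5 tail 13.6 -15.5
```

Emit:
carry_out(targets="0.45 0 5 -18 0;0.45 0 9 -35 0;0.45 0 9 -35 0;0.45 0 9 -35 0;0.45 0 9 -35 0;0.45 0 9 -35 0;0.45 0 9 -35 0;0.45 0 9 -35 0;0.45 0 9 -35 0;0.45 0 9 -35 0;0.45 0 9 -35 0;0.45 0 9 -35 0;0.45 0 5 -15 0;0.45 0 0 0 0")

```text
clock: 38.52
tool_pos: [0.5413, -0.0139, 0.3466]
eef_rot: [0.521, 0.48, -0.518, 0.479]
contact_force: [0.6, -0.1, 0.5]
opening: 0.451
```

Emit:
carry_out(targets="0.45 0 0 0 -0.114;0.45 0 0 0 -0.114;0.45 0 0 0 -0.114;0.45 0 0 0 -0.114;0.45 0 0 0 -0.114;0.45 0 0 0 -0.114;0.45 0 0 0 -0.114;0.45 0 0 0 -0.114;0.45 0 0 0 -0.114;0.45 0 0 0 -0.114;0.45 0 0 0 -0.114;0.45 0 0 0 -0.114;0.45 0 0 0 -0.114;0.45 0 0 0 -0.114;0.45 0 0 0 0")

```text
clock: 39.77
tool_pos: [0.5399, -0.0208, 0.3455]
eef_rot: [0.021, 0.708, -0.022, 0.706]
contact_force: [0.3, -0.4, -0.7]
opening: 0.449
```

```bash
python3 plan.py 464 390 130 86.4
```

```text
clock 39.77 pos [539.9 -20.8 345.5] tip z 179.5 psi 86.5 open 0.449 q7 0.58 F [ 0.3 -0.4 -0.7] Mo [ 0.07 -0.18 -0.02]
turn rad 0.001 (rows>=1) then shift [  49.5  405.3 -101.6] rows>=11
```

Emit:
carry_out(targets="0.45 0 18 -5 0;0.45 4 35 -9 0;0.45 4 35 -9 0;0.45 4 35 -9 0;0.45 4 35 -9 0;0.45 4 35 -9 0;0.45 4 35 -9 0;0.45 4 35 -9 0;0.45 4 35 -9 0;0.45 4 35 -9 0;0.45 4 35 -9 0;0.45 4 35 -7 0;0.45 0 2 0 0;0.45 0 0 0 0;0.45 0 0 0 0")

```text
clock: 41.02
tool_pos: [0.4645, 0.3903, 0.3019]
eef_rot: [0.022, 0.707, -0.024, 0.707]
contact_force: [-0.0, 0.1, 0.8]
opening: 0.447
```

```bash
python3 plan.py 464 390 6 86.4
cat > fence.py <<'E'
from meas import *
import sys
def fence(tag,zr=(0.015,0.6),zfix=None):
    for n in("top","scene"):
        im,d=snap(n,n+tag); X=cloud(n,d); g=cv2.cvtColor(im,cv2.COLOR_BGR2HSV); w=(g[...,1]<45)&(g[...,2]>150)&(X[...,0]>.3)&(X[...,0]<.8)&(X[...,1]>-.15)&(X[...,1]<.5)&(X[...,2]>zr[0])&(X[...,2]<zr[1])
        for m,st,c in comps(im,w,30):
            p=X[m]; z=np.median(p[:,2]) if zfix is None else zfix
            rc=rect(n,m,z); L=p-p.mean(0); v=np.linalg.svd(L[:,:2],full_matrices=False)[2][0]; v*=np.sign(v[0]); k=np.polyfit(L[:,:2]@v,p[:,2],1)
            print(n,np.round(c,0),st[4],"z",np.round(np.percentile(p[:,2],[10,50,90])*1000,1),[np.round(a,1) for a in rc[:3]],"dir",np.round(v,3),"slope deg %.2f"%np.degrees(np.arctan(k[0])))
if __name__=="__main__": fence(sys.argv[1],*( [(float(sys.argv[2])/1000,.6)] if len(sys.argv)>2 else []))
E
python3 fence.py 11 24
python3 - <<'E'
from h import *
im=cv2.imread("pics/scene11.png"); cv2.imwrite("pics/s11a.png",cv2.resize(im[100:280,350:550],None,fx=4,fy=3.3,interpolation=cv2.INTER_CUBIC))
E
```

```text
clock 41.02 pos [464.5 390.3 301.9] tip z 135.9 psi 86.3 open 0.447 q7 -0.07 F [-0.   0.1  0.8] Mo [-0.   -0.16  0.05]
turn rad -0.002 (rows>=1) then shift [129.9  -0.3  -0.5] rows>=4
top [179. 125.] 313 z [86.9 89.5 91.8] [array([782.5, 456.1]), array([91.4, 38.5]), np.float64(90.0)] dir [0.038 0.999] slope deg 0.24
top [304. 123.] 69 z [82.2 92.2 99.6] [array([787.4,  80.4]), array([37.8, 23.1]), np.float64(69.2)] dir [0.357 0.934] slope deg -14.62
top [314. 157.] 49 z [86.  88.8 91.1] [array([685.1,  51.2]), array([23.2, 20. ]), np.float64(0.1)] dir [0.98  0.201] slope deg -5.78
top [208. 184.] 349 z [26.9 29.4 31.9] [array([612.8, 382.9]), array([ 21.5, 178.5]), np.float64(86.4)] dir [ 0.998 -0.069] slope deg 0.14
scene [456. 203.] 600 z [28. 30. 32.] [array([568.3, 380.2]), array([ 22.6, 275.2]), np.float64(86.1)] dir [ 0.998 -0.063] slope deg 0.05
scene [332. 230.] 68 z [88.4 90.1 91.6] [array([685.5,  45.9]), array([21.8, 22. ]), np.float64(83.7)] dir [0.995 0.097] slope deg 0.62
scene [349. 261.] 33 z [128.9 130.2 132.4] [array([795.5,  67.4]), array([10.4, 23.6]), np.float64(0.5)] dir [0.036 0.999] slope deg 1.04
```

View pics/s11a.png

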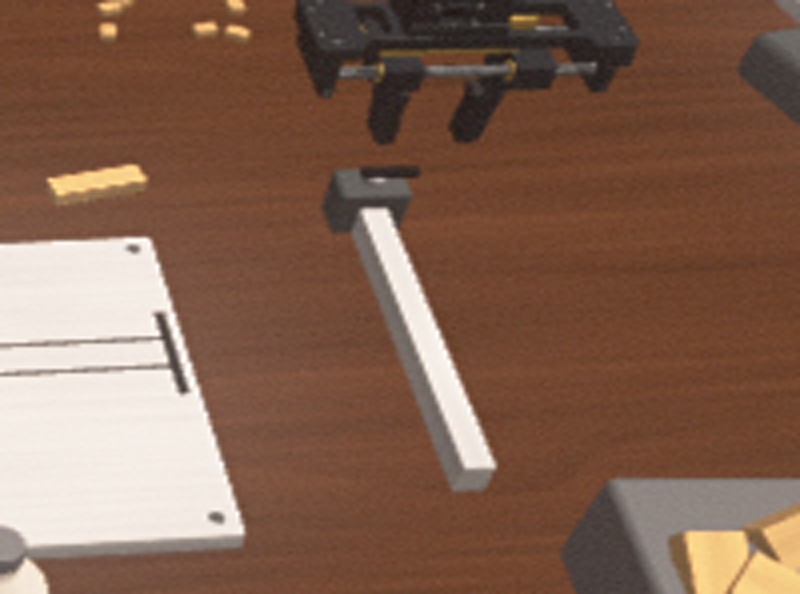

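Emit:
carry_out(targets="0.45 25 0 0 0;0.45 35 0 0 0;0.45 35 0 0 0;0.45 25 0 0 0;0.45 9 0 0 0;0.45 0 0 0 0;0.45 0 0 0 0")

```text
clock: 41.7
tool_pos: [0.4648, 0.3911, 0.1745]
eef_rot: [0.023, 0.707, -0.023, 0.707]
contact_force: [0.7, 0.1, -0.1]
opening: 0.447
```

```bash
python3 plan.py 464 390 6 86.4
```

```text
clock 41.70 pos [464.8 391.1 174.5] tip z 8.5 psi 86.3 open 0.447 q7 -0.21 F [ 0.7  0.1 -0.1] Mo [ 0.07 -0.16 -0.04]
turn rad -0.001 (rows>=1) then shift [ 2.5 -1.1 -0.7] rows>=1
```

Emit:
carry_out(targets="0.1 0 -1 0 0;0.1 0 0 0 0;0.1 0 0 0 0;0.1 0 0 0 0;0.1 0 0 0 0;0.1 0 0 0 0;0.1 0 0 0 0", force=40)

```text
clock: 42.28
tool_pos: [0.4646, 0.3907, 0.1751]
eef_rot: [0.023, 0.706, -0.022, 0.707]
contact_force: [-0.6, -2.0, 6.6]
opening: 0.218
```

```bash
python3 plan.py 464 390 6 86.4
```

```text
clock 42.28 pos [464.6 390.7 175.1] tip z 9.1 psi 86.4 open 0.218 q7 -0.21 F [-0.6 -2.   6.6] Mo [-0.3  -0.12 -0.1 ]
turn rad -0.000 (rows>=1) then shift [ 3.1 -0.7 -0.5] rows>=1
```

Emit:
carry_out(targets="0.1 -4 0 0 0;0.1 -6 0 0 0;0.1 -8 0 0 0;0.1 -8 0 0 0;0.1 -4 0 0 0;0.1 0 0 0 0;0.1 0 0 0 0;0.1 0 0 0 0")

```text
clock: 42.95
tool_pos: [0.4641, 0.3902, 0.2034]
eef_rot: [0.022, 0.707, -0.022, 0.707]
contact_force: [0.9, -0.4, -8.5]
opening: 0.225
```

```bash
python3 plan.py . . . .; python3 fence.py 12 24
```

```text
clock 42.95 pos [464.1 390.2 203.4] tip z 37.4 psi 86.4 open 0.225 q7 -0.18 F [ 0.9 -0.4 -8.5] Mo [ 0.04 -0.22 -0.  ]
turn rad -0.000 (rows>=0) then shift [0. 0. 0.] rows>=0
top [178. 125.] 314 z [86.7 89.2 92.1] [array([785. , 457.4]), array([90.8, 38.6]), np.float64(84.2)] dir [0.037 0.999] slope deg 0.08
top [305. 123.] 70 z [ 83.5  90.9 100.5] [array([787.1,  77.8]), array([41.1, 23.3]), np.float64(71.3)] dir [0.284 0.959] slope deg -15.12
top [205. 180.] 326 z [54.8 57.4 60. ] [array([621.9, 381.9]), array([ 21.5, 162.1]), np.float64(86.4)] dir [ 0.999 -0.047] slope deg -3.47
top [314. 157.] 49 z [86.1 88.4 91. ] [array([685.2,  51.2]), array([23.2, 20. ]), np.float64(0.1)] dir [0.99  0.144] slope deg -1.77
scene [460. 198.] 573 z [56.2 58.2 59.9] [array([573. , 379.4]), array([ 21.9, 262.5]), np.float64(86.3)] dir [ 0.998 -0.066] slope deg -0.11
scene [332. 231.] 69 z [88.1 90.2 91.7] [array([685.6,  45.9]), array([21.8, 22. ]), np.float64(83.7)] dir [0.995 0.101] slope deg 3.32
scene [349. 261.] 36 z [128.8 129.6 131.7] [array([795.3,  67.2]), array([10.8, 23.6]), np.float64(2.8)] dir [ 0.039 -0.999] slope deg -0.56
```

Emit:
carry_out(targets="0.1 0 0 0 0", force=50)

```text
clock: 43.13
tool_pos: [0.4641, 0.3903, 0.2033]
eef_rot: [0.022, 0.707, -0.022, 0.707]
contact_force: [0.5, -0.2, -7.4]
opening: 0.22
```

```bash
python3 plan.py . . . .|head -1
python3 - <<'E'
from h import *
L=[]
for i in range(4):
    eyes.snapshot("scene"); s=r.get_state(); L.append(np.r_[s["contact_force"],s["moment"]])
print(np.round(L,2)); print(np.mean(L,0))
E
```

```text
clock 43.13 pos [464.1 390.3 203.3] tip z 37.3 psi 86.4 open 0.220 q7 -0.18 F [ 0.5 -0.2 -7.4] Mo [ 0.03 -0.22  0.  ]
[[-0.03 -0.   -7.73  0.05 -0.25  0.01]
 [ 0.34 -0.15 -7.95  0.01 -0.19 -0.01]
 [-0.7  -0.11 -7.84  0.07 -0.22 -0.02]
 [-0.51 -0.23 -8.58  0.1  -0.27  0.01]]
[-2.25597527e-01 -1.23062923e-01 -8.02742951e+00  5.53097396e-02
 -2.31942248e-01 -2.87629759e-03]
```

Emit:
carry_out(targets="0.1 6 0 0 0;0.1 8 0 0 0;0.1 8 0 0 0;0.1 5 0 0 0;0.1 1.5 0 0 0;0.1 0 0 0 0;0.35 0 0 0 0;0.4 0 0 0 0;0.4 0 0 -4 0;0.4 0 0 -4 0;0.4 0 0 0 0;0.4 0 0 0 0;0.1 0 0 0 0;0.1 0 0 0 0;0.1 0 0 0 0;0.1 0 0 0 0;0.1 0 0 0 0")

```text
clock: 44.75
tool_pos: [0.4563, 0.3906, 0.1752]
eef_rot: [0.022, 0.707, -0.023, 0.707]
contact_force: [0.5, -1.4, 1.2]
opening: 0.225
```

```bash
python3 plan.py . . . .|head -1
```

```text
clock 44.75 pos [456.3 390.6 175.2] tip z 9.2 psi 86.4 open 0.225 q7 -0.23 F [ 0.5 -1.4  1.2] Mo [-0.26 -0.2   0.02]
```

Emit:
carry_out(targets="0.1 -4 0 0 0;0.1 -6 0 0 0;0.1 -10 0 0 0;0.1 -15 0 0 0;0.1 -15 0 0 0;0.1 -15 0 0 0;0.1 -8 0 0 0;0.1 0 0 0 0;0.1 0 0 0 0;0.1 0 0 0 0")

```text
clock: 45.58
tool_pos: [0.4562, 0.3905, 0.2477]
eef_rot: [0.022, 0.707, -0.023, 0.707]
contact_force: [0.2, -0.2, -7.6]
opening: 0.222
```

```bash
python3 plan.py 500 150 140 -1.2
python3 - <<'E'
from h import *
L=[]
for i in range(4):
    eyes.snapshot("scene"); s=r.get_state(); L.append(np.r_[s["contact_force"],s["moment"]])
print(np.mean(L,0))
E
python3 fence.py 13 50
python3 - <<'E'
from h import *
im=cv2.imread("pics/scene13.png"); cv2.imwrite("pics/s13a.png",cv2.resize(im[60:280,330:580],None,fx=3.2,fy=2.7,interpolation=cv2.INTER_CUBIC))
E
```

```text
clock 45.58 pos [456.2 390.5 247.7] tip z 81.7 psi 86.4 open 0.222 q7 -0.15 F [ 0.2 -0.2 -7.6] Mo [-0.01 -0.09 -0.02]
turn rad 1.529 (rows>=13) then shift [-58.3  48.8 239.5] rows>=7
[ 0.00821407 -0.16956679 -8.21319799  0.04769093 -0.11566748 -0.01071706]
top [305. 122.] 84 z [ 82.4  93.6 126.9] [array([791.9,  77.9]), array([37.8, 35.3]), np.float64(90.0)] dir [0.177 0.984] slope deg -29.67
top [179. 125.] 317 z [86.8 89.6 92.1] [array([782.5, 456. ]), array([91.3, 38.5]), np.float64(90.0)] dir [0.036 0.999] slope deg -0.23
top [200. 182.] 398 z [ 98.7 101.2 103.9] [array([611.4, 382.6]), array([ 21.4, 179.1]), np.float64(86.4)] dir [ 0.998 -0.065] slope deg -0.03
top [314. 157.] 49 z [86.  88.1 91. ] [array([685.2,  51.2]), array([23.2, 20. ]), np.float64(0.1)] dir [0.978 0.208] slope deg -7.60
scene [464. 184.] 610 z [100.4 102.1 103.8] [array([567.7, 380.2]), array([ 21.9, 272.6]), np.float64(86.3)] dir [ 0.998 -0.066] slope deg -0.04
scene [332. 231.] 68 z [88.6 90.3 91.8] [array([685.7,  45.9]), array([21.8, 22. ]), np.float64(83.7)] dir [0.852 0.524] slope deg -0.11
scene [349. 261.] 32 z [128.6 130.  131.1] [array([795.7,  66.6]), array([11. , 21.6]), np.float64(5.6)] dir [ 0.006 -1.   ] slope deg -2.55
```

View pics/s13a.png

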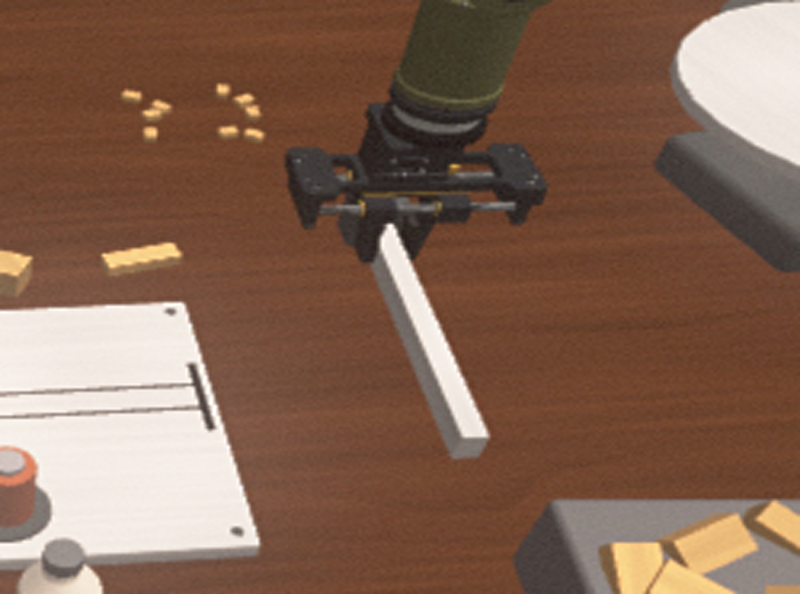

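Emit:
carry_out(targets="0.1 -6 0 0 0;0.1 -12 0 0 0;0.1 -14 0 0 0;0.1 -14 0 0 0;0.1 -8 0 0 0;0.1 -4 0 0 0;0.1 0 0 0 0.02;0.1 0 0 0 0.04;0.1 0 0 0 0.06;0.1 0 0 0 0.06;0.1 0 0 0 0.06;0.1 0 0 0 0.06;0.1 0 0 0 0.06;0.1 0 0 0 0.06;0.1 0 0 0 0.06;0.1 0 0 0 0.06;0.1 0 0 0 0.06;0.1 0 0 0 0.06;0.1 0 0 0 0.06;0.1 0 0 0 0.06")

```text
clock: 47.55
tool_pos: [0.4559, 0.3907, 0.3055]
eef_rot: [0.29, 0.645, -0.291, 0.645]
contact_force: [-0.4, -0.1, -7.5]
opening: 0.22
```

Emit:
carry_out(targets="0.1 0 0 0 0.06;0.1 0 0 0 0.06;0.1 0 0 0 0.06;0.1 0 0 0 0.06;0.1 0 0 0 0.06;0.1 0 0 0 0.06;0.1 0 0 0 0.06;0.1 0 0 0 0.06;0.1 0 0 0 0.06;0.1 0 0 0 0.06;0.1 0 0 0 0.06;0.1 0 0 0 0.049;0.1 0 0 0 0.02;0.1 0 0 0 0;0.1 0 0 0 0")

```text
clock: 48.8
tool_pos: [0.4559, 0.391, 0.3059]
eef_rot: [-0.5, -0.5, 0.5, -0.5]
contact_force: [0.4, 0.9, -7.5]
opening: 0.222
```

```bash
python3 plan.py 566.9 139.8 140 -1.2
```

```text
clock 48.80 pos [455.9 391.  305.9] tip z 139.9 psi 0.0 open 0.222 q7 -1.35 F [ 0.4  0.9 -7.5] Mo [-0.05 -0.06 -0.01]
turn rad 0.021 (rows>=1) then shift [-1.000e-01  1.162e+02  2.488e+02] rows>=7
```

Emit:
carry_out(targets="0.1 0 0 0 0.021;0.1 0 4 8 0;0.1 0 8 16 0;0.1 0 11 24 0;0.1 0 11 24 0;0.1 0 11 24 0;0.1 0 11 24 0;0.1 0 11 24 0;0.1 0 11 24 0;0.1 0 11 24 0;0.1 0 11 24 0;0.1 0 8 16 0;0.1 0 5 10 0;0.1 0 3 7 0;0.1 0 0 0 0;0.1 0 0 0 0;0.1 0 0 0 0;0.1 0 0 0 0")

```text
clock: 50.3
tool_pos: [0.5661, 0.1414, 0.3065]
eef_rot: [0.505, 0.496, -0.504, 0.495]
contact_force: [-0.3, 0.0, -7.7]
opening: 0.224
```

```bash
python3 plan.py 566.9 139.8 60 -1.2; python3 fence.py 14 50;  python3 - <<'E'
from h import *
im=cv2.imread("pics/scene14.png"); cv2.imwrite("pics/s14a.png",cv2.resize(im[20:280,200:500],None,fx=2.6,fy=2.3,interpolation=cv2.INTER_CUBIC))
E
```

```text
clock 50.30 pos [566.1 141.4 306.5] tip z 140.5 psi -1.1 open 0.224 q7 -0.96 F [-0.3  0.  -7.7] Mo [-0.02 -0.07  0.01]
turn rad 0.002 (rows>=1) then shift [80.5  0.9  1.6] rows>=3
top [179. 125.] 318 z [86.8 89.7 92.4] [array([782.5, 455.9]), array([91.3, 38.5]), np.float64(90.0)] dir [0.03 1.  ] slope deg -0.23
top [305. 123.] 76 z [ 83.2  93.3 100.1] [array([789. ,  76.4]), array([40.8, 23.3]), np.float64(90.0)] dir [0.2  0.98] slope deg -15.25
top [314. 157.] 48 z [85.6 88.4 90.7] [array([685.2,  51.2]), array([23.2, 20. ]), np.float64(0.1)] dir [0.979 0.205] slope deg -4.93
top [342. 198.] 403 z [156.6 159.3 161.9] [array([561.6, -22.9]), array([161.9,  22.9]), np.float64(88.3)] dir [0.038 0.999] slope deg 4.93
scene [309. 171.] 686 z [158.9 160.9 162.6] [array([565.7,   6.8]), array([229.7,  25.5]), np.float64(89.1)] dir [0.016 1.   ] slope deg -0.01
scene [332. 231.] 69 z [88.3 90.2 92. ] [array([685.6,  45.9]), array([21.8, 22. ]), np.float64(83.7)] dir [ 0.999 -0.045] slope deg 2.87
scene [349. 261.] 31 z [128.9 130.3 132. ] [array([795.9,  67.4]), array([11.1, 23.2]), np.float64(3.7)] dir [ 0.053 -0.999] slope deg 5.51
```

View pics/s14a.png

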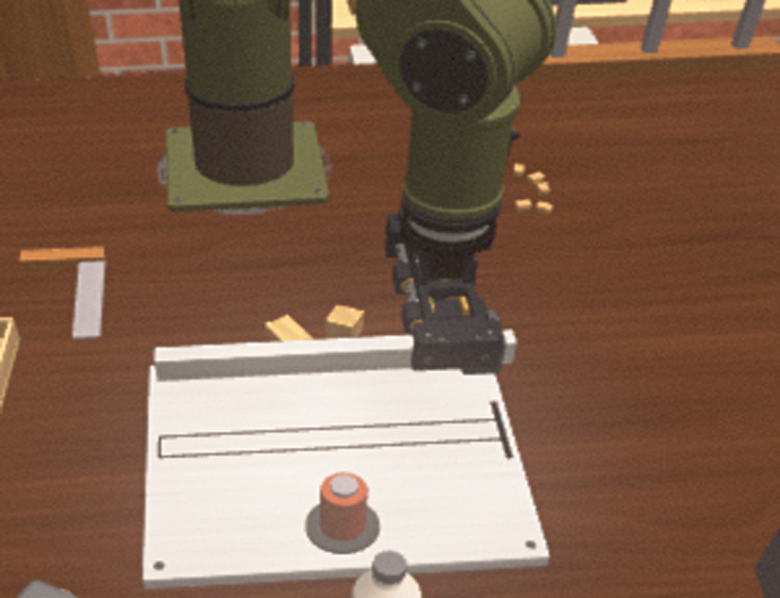

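Emit:
carry_out(targets="0.1 10 1 1 0;0.1 20 0 0.5 0;0.1 25 0 0 0;0.1 20 0 0 0;0.1 15 0 0 0;0.1 8 0 0 0;0.1 4 0 0 0;0.1 0 0 0 0;0.1 0 0 0 0;0.1 0 0 0 0")

```text
clock: 51.23
tool_pos: [0.5681, 0.1383, 0.2052]
eef_rot: [0.506, 0.494, -0.505, 0.495]
contact_force: [0.9, -0.3, -6.7]
opening: 0.222
```

```bash
python3 plan.py 566.9 139.8 29.2 -1.2
python3 - <<'E'
from meas import *
for n in("top","scene"):
    im,d=snap(n,n+"15"); X=cloud(n,d); g=cv2.cvtColor(im,cv2.COLOR_BGR2HSV)
im=cv2.imread("pics/scene15.png"); cv2.imwrite("pics/s15a.png",cv2.resize(im[120:270,240:430],None,fx=4.2,fy=4,interpolation=cv2.INTER_CUBIC))
E
```

```text
clock 51.23 pos [568.1 138.3 205.2] tip z 39.2 psi -1.3 open 0.222 q7 -1.07 F [ 0.9 -0.3 -6.7] Mo [-0.   -0.05  0.05]
turn rad -0.001 (rows>=1) then shift [10.  -1.3 -1.5] rows>=1
```

View pics/s15a.png

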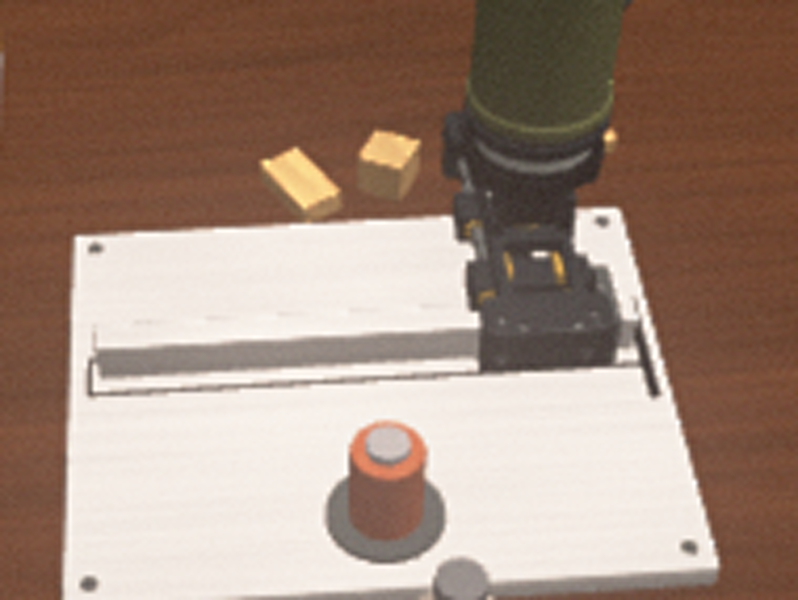

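Emit:
carry_out(targets="0.1 3 -0.5 -0.5 0;0.1 3 -0.3 -0.5 0;0.1 2 0 0 0;0.1 0 0 0 0;0.1 0 0 0 0;0.1 0 0 0 0")

```text
clock: 51.83
tool_pos: [0.5669, 0.139, 0.1962]
eef_rot: [-0.505, -0.494, 0.505, -0.494]
contact_force: [-0.0, -0.4, -7.8]
opening: 0.221
```

```bash
python3 plan.py 566.9 139.8 29.2 -1.2
```

```text
clock 51.83 pos [566.9 139.  196.2] tip z 30.2 psi -1.3 open 0.221 q7 -1.09 F [-0.  -0.4 -7.8] Mo [-0.02 -0.09 -0.01]
turn rad -0.001 (rows>=1) then shift [ 1.  -0.  -0.8] rows>=1
```

Emit:
carry_out(targets="0.1 1 0 -0.5 0;0.1 1 0 0 0;0.1 0 0 0 0;0.1 0 0 0 0")

```text
clock: 52.17
tool_pos: [0.567, 0.1396, 0.1951]
eef_rot: [0.506, 0.494, -0.505, 0.495]
contact_force: [-2.1, -1.4, 5.2]
opening: 0.223
```

```bash
python3 plan.py 566.9 139.8 29.2 -1.2;  cat > fo.py <<'E'
from meas import *
import sys
# bar top contour by depth above plate; compare with outline (same camera)
def m(tag):
  for n,off in(("top",2.6),("scene",-2.4)):
    im,d=snap(n,n+tag); X=cloud(n,d); g=cv2.cvtColor(im,cv2.COLOR_BGR2HSV)
    w=(g[...,1]<45)&(g[...,2]>185)&(X[...,0]>.54)&(X[...,0]<.6)&(X[...,1]>-.13)&(X[...,1]<.25)&(X[...,2]>.040)
    for mm,st,c in comps(im,w,20):
        rc=rect(n,mm,.05); P=rc[3]*1000-[0,off]
        v=np.polyfit(P[(P[:,1]>P[:,1].min()+8)&(P[:,1]<P[:,1].max()-8)][:,1],P[(P[:,1]>P[:,1].min()+8)&(P[:,1]<P[:,1].max()-8)][:,0],1)
        print(n,st[4],"ymin %.1f ymax %.1f"%(P[:,1].min(),P[:,1].max()),"rect",[np.round(a,1) for a in rc[:3]],"centre x at y=52: %.1f slope deg %.2f"%(np.polyval(v,52),np.degrees(np.arctan(v[0]))))
m(sys.argv[1])
E
python3 fo.py 16
```

```text
clock 52.17 pos [567.  139.6 195.1] tip z 29.1 psi -1.3 open 0.223 q7 -1.09 F [-2.1 -1.4  5.2] Mo [-0.37  0.46  0.02]
turn rad -0.001 (rows>=1) then shift [-0.1 -0.1 -0.2] rows>=1
top 157 ymin -106.8 ymax -7.1 rect [array([561.3, -54.3]), array([99.7, 20.6]), np.float64(90.0)] centre x at y=52: 563.8 slope deg -0.46Traceback (most recent call last):
  File "fo.py", line 12, in <module>
    m(sys.argv[1])
    ~^^^^^^^^^^^^^
  File "fo.py", line 10, in m
    v=np.polyfit(P[(P[:,1]>P[:,1].min()+8)&(P[:,1]<P[:,1].max()-8)][:,1],P[(P[:,1]>P[:,1].min()+8)&(P[:,1]<P[:,1].max()-8)][:,0],1)
    raise TypeError("expected non-empty vector for x")
TypeError: expected non-empty vector for x
```

Emit:
carry_out(targets="0.27 0 0 0 0;0.3 0 0 0 0;0.4 0 0 0 0;0.4 0 0 0 0;0.4 -10 0 0 0;0.4 -20 0 0 0;0.4 -35 0 0 0;0.4 -40 0 0 0;0.4 -40 0 0 0;0.4 -20 0 0 0;0.4 0 0 0 0")

```text
clock: 53.18
tool_pos: [0.568, 0.1407, 0.365]
eef_rot: [0.509, 0.493, -0.502, 0.496]
contact_force: [-0.1, 0.3, 0.0]
opening: 0.401
```

```bash
python3 plan.py 605.6 -356.5 180 -5.8
```

```text
clock 53.18 pos [568.  140.7 365. ] tip z 199.0 psi -1.3 open 0.401 q7 -0.90 F [-0.1  0.3  0. ] Mo [ 0.01 -0.09  0.  ]
turn rad 0.079 (rows>=1) then shift [ 19.   87.6 490.9] rows>=13
```

Move toward the box (out of the view), then check the fence.

Emit:
carry_out(targets="0.32 0 0 0 0.04;0.32 0 0 0 0.039;0.32 0 3 18 0;0.32 0 6.5 36 0;0.32 0 6.5 36 0;0.32 0 6.5 36 0;0.32 0 6.5 36 0;0.32 0 6.5 36 0;0.32 0 6.5 36 0;0.32 0 6.5 36 0;0.32 0 6.5 36 0;0.32 0 6.5 36 0;0.32 0 6.5 36 0;0.32 0 6.5 36 0;0.32 0 6.5 36 0;0.32 0 6.5 36 0;0.32 0 6 37 0;0.32 0 0 5 0;0.32 0 0 0 0;0.32 0 0 0 0")

```text
clock: 54.85
tool_pos: [0.6065, -0.3944, 0.3583]
eef_rot: [0.525, 0.475, -0.524, 0.473]
contact_force: [0.9, 1.0, 0.0]
opening: 0.321
```

```bash
python3 plan.py 605.6 -356.5 34 -5.8
python3 - <<'E'
from h import *
for n,c in(("top",(135,250,240,385)),("scene",(130,280,240,430))):
    im,d=snap(n,n+"17"); im=im[c[0]:c[1],c[2]:c[3]]; cv2.imwrite(f"pics/{n[0]}17a.png",cv2.resize(im,None,fx=4.2 if n=="scene" else 5,fy=4.0 if n=="scene" else 5,interpolation=cv2.INTER_CUBIC))
E
```

```text
clock 54.85 pos [ 606.5 -394.4  358.3] tip z 192.3 psi -5.8 open 0.321 q7 -0.02 F [0.9 1.  0. ] Mo [ 0.05 -0.11 -0.  ]
turn rad 0.001 (rows>=1) then shift [158.3  -4.7 -37.7] rows>=5
```

View pics/s17a.png

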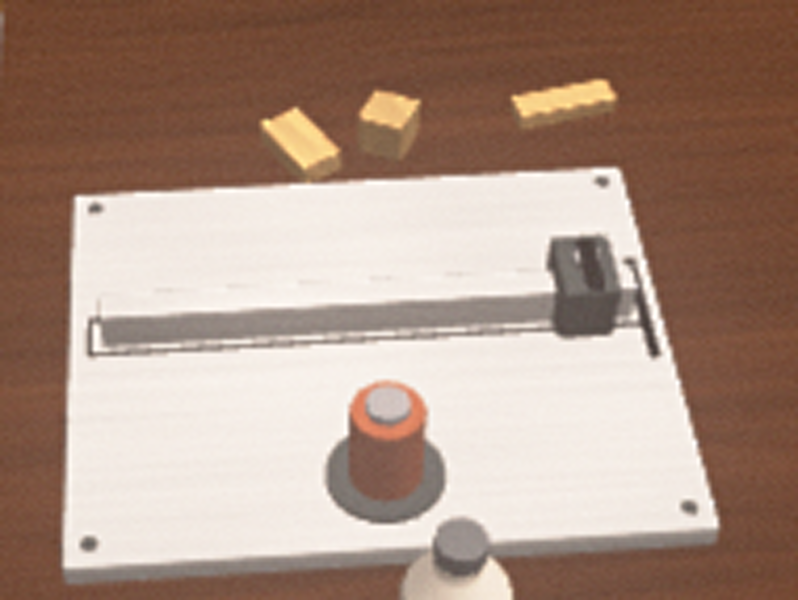

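View pics/t17a.png

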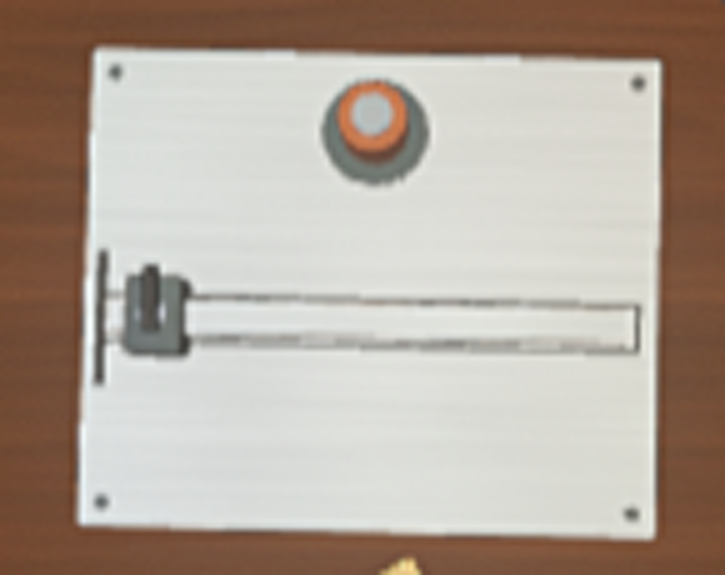

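Run:
```python
from h import *
im=cv2.imread("pics/scene17.png"); 
c=im[195:225,255:330]; cv2.imwrite("pics/s17l.png",cv2.resize(c,None,fx=10,fy=10,interpolation=cv2.INTER_CUBIC))
c=im[180:220,360:405]; cv2.imwrite("pics/s17r.png",cv2.resize(c,None,fx=12,fy=12,interpolation=cv2.INTER_CUBIC))
```

```text
(no output)
```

View pics/s17l.png

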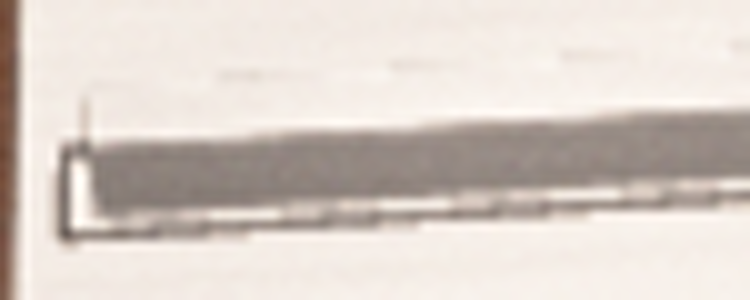

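View pics/s17r.png

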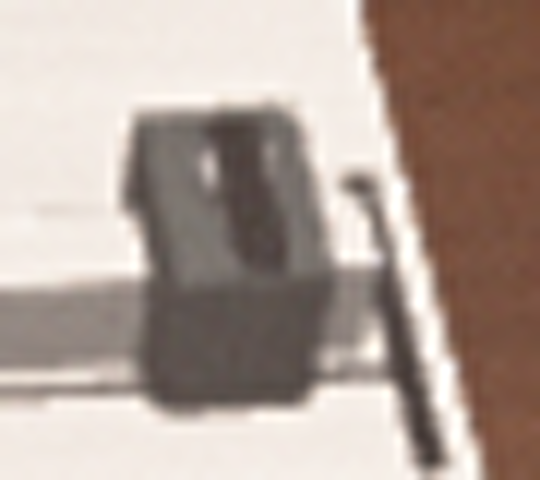

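Run:
```python
from h import *
def P(x,y,ox,oy,f): return ray("scene",ox+(x+.5)/f-.5,oy+(y+.5)/f-.5,.02)[:2]*1000
L=lambda x,y:P(x,y,255,195,10); Rr=lambda x,y:P(x,y,360,180,12)
u=np.array([np.cos(np.radians(88.8)),np.sin(np.radians(88.8))]);w=np.array([u[1],-u[0]])
c=np.array([565.05,52.3-2.4])
for nm,p in (("tail corner bar",L(98,212)),("outline corner",L(68,235)),("bar edge x=400",L(400,200)),("line x=400",L(400,217)),("bar edge x=700",L(700,181)),("line x=700",L(700,200)),("bar edge R100",Rr(100,368)),("line R100",Rr(100,387)),("bar head end bottom",Rr(385,352)),("cross bar at same",Rr(402,352))):
    d=p-c; print(nm,"along %.1f across %.1f"%(d@u,d@w))
```

```text
tail corner bar along -158.8 across 6.4
outline corner along -166.2 across 13.3
bar edge x=400 along -82.8 across 8.3
line x=400 along -83.0 across 13.9
bar edge x=700 along -6.8 across 7.8
line x=700 along -7.3 across 14.1
bar edge R100 along 103.8 across 8.1
line R100 along 103.0 across 13.4
bar head end bottom along 164.8 across 8.4
cross bar at same along 168.4 across 8.6
```

Emit:
carry_out(targets="0.32 0 -2 -20 0;0.32 0 -2 -17.5 0;0.32 25 0 0 0;0.32 35 0 0 0;0.32 30 0 0 0;0.32 8 0 0 0;0.32 0 0 0 0;0.32 0 0 0 0")

```text
clock: 55.62
tool_pos: [0.6073, -0.3565, 0.2623]
eef_rot: [0.525, 0.474, -0.524, 0.475]
contact_force: [1.0, -0.2, 0.4]
opening: 0.32
```

```bash
python3 plan.py 605.6 -356.5 36 -5.7
```

```text
clock 55.62 pos [ 607.3 -356.5  262.3] tip z 96.3 psi -5.7 open 0.320 q7 -0.15 F [ 1.  -0.2  0.4] Mo [-0.04 -0.08  0.01]
turn rad -0.000 (rows>=1) then shift [60.3 -1.6  0.2] rows>=2
```

Emit:
carry_out(targets="0.32 10 -1 0 0;0.32 15 0 0 0;0.32 15 0 0 0;0.32 12 0 0 0;0.32 6 0 0 0;0.32 0 0 0 0;0.32 0 0 0 0", force=20)

```text
clock: 56.2
tool_pos: [0.6054, -0.3573, 0.2026]
eef_rot: [-0.525, -0.474, 0.525, -0.474]
contact_force: [-0.3, 0.3, -0.5]
opening: 0.32
```

```bash
python3 plan.py 605.6 -356.5 36 -5.7
```

```text
clock 56.20 pos [ 605.4 -357.3  202.6] tip z 36.6 psi -5.8 open 0.320 q7 -0.18 F [-0.3  0.3 -0.5] Mo [-0.   -0.03  0.02]
turn rad -0.001 (rows>=1) then shift [ 0.6  0.1 -0.8] rows>=1
```

Emit:
carry_out(targets="0 0 0 -0.5 0;0 0 0 0 0;0 0 0 0 0;0 0 0 0 0;0 0 0 0 0;0 0 0 0 0;0 0 0 0 0")

```text
clock: 56.78
tool_pos: [0.6056, -0.3569, 0.204]
eef_rot: [-0.525, -0.474, 0.525, -0.474]
contact_force: [-2.8, 0.0, 6.9]
opening: 0.134
```

```bash
python3 plan.py 605.6 -356.5 36 -95.7
```

```text
clock 56.78 pos [ 605.6 -356.9  204. ] tip z 38.0 psi -5.8 open 0.134 q7 -0.19 F [-2.8  0.   6.9] Mo [0.1  0.41 0.04]
turn rad 1.569 (rows>=14) then shift [ 2.  -0.4  0. ] rows>=1
```

Emit:
carry_out(targets="0 0 0 0 0.05;0 0 0 0 0.1;0 0 0 0 0.1;0 0 0 0 0.1;0 0 0 0 0.1;0 0 0 0 0.1;0 0 0 0 0.1;0 0 0 0 0.1;0 0 0 0 0.1;0 0 0 0 0.1;0 0 0 0 0.1;0 0 0 0 0.1;0 0 0 0 0.1;0 0 0 0 0.1;0 0 0 0 0.1;0 0 0 0 0.1;0 0 0 0 0.02;0 0 0 0 0;0 0 0 0 0;0 0 0 0 0")

```text
clock: 58.45
tool_pos: [0.6053, -0.3566, 0.204]
eef_rot: [-0.706, 0.035, 0.707, 0.035]
contact_force: [-3.0, 2.4, 6.5]
opening: 0.134
```

```bash
python3 plan.py 605.6 -356.5 36 -95.7
```

```text
clock 58.45 pos [ 605.3 -356.6  204. ] tip z 38.0 psi -95.7 open 0.134 q7 -1.45 F [-3.   2.4  6.5] Mo [ 0.4   0.66 -0.02]
turn rad -0.001 (rows>=1) then shift [ 2.  -0.1 -0.2] rows>=1
```

Release, lift clear, and look.

Emit:
carry_out(targets="0.25 0 0 0 0;0.32 0 0 0 0;0.32 0 0 0 0;0.32 0 0 0 0;0.32 -20 0 0 0;0.32 -30 0 0 0;0.32 -35 0 0 0;0.32 -35 0 0 0;0.32 -30 0 20 0;0.32 0 5 35 0;0.32 0 5 35 0;0.32 0 5 35 0;0.32 0 5 35 0;0.32 0 0 0 0;0.32 0 0 0 0")

```text
clock: 59.7
tool_pos: [0.4423, -0.3617, 0.3534]
eef_rot: [-0.706, 0.037, 0.707, 0.036]
contact_force: [0.5, -0.4, 0.0]
opening: 0.323
```

```bash
python3 plan.py . . . .|head -1; python3 lp.py 18
python3 - <<'E'
from h import *
im=cv2.imread("pics/scene18.png"); cv2.imwrite("pics/s18a.png",cv2.resize(im[180:260,110:200],None,fx=8,fy=7,interpolation=cv2.INTER_CUBIC))
im=cv2.imread("pics/top18.png"); cv2.imwrite("pics/t18a.png",cv2.resize(im[155:215,415:480],None,fx=9,fy=9,interpolation=cv2.INTER_CUBIC))
E
```

```text
clock 59.70 pos [ 442.3 -361.7  353.4] tip z 187.4 psi -95.9 open 0.323 q7 -1.34 F [ 0.5 -0.4  0. ] Mo [ 0.01 -0.04 -0.02]
top [314. 158.] 88 z 84 [array([686. ,  51.3]), array([41.2, 37.9]), np.float64(0.1)]
top [447. 245.] 2361 z 23 [array([ 426.4, -376.3]), array([206.3, 176. ]), np.float64(84.8)]
top [322. 256.] 184 z 18 [array([388.1,  29.7]), array([58.7, 33.5]), np.float64(28.9)]
top [302. 260.] 116 z 32 [array([379.9,  90.1]), array([34.9, 35.2]), np.float64(59.3)]
top [262. 265.] 174 z 14 [array([359.7, 215.4]), array([26.1, 71.7]), np.float64(10.6)]
scene [374. 154.] 147 z 15 [array([360.6, 210. ]), array([29.3, 72.8]), np.float64(10.7)]
scene [332. 157.] 95 z 33 [array([380.4,  85.1]), array([35.6, 36.9]), np.float64(64.0)]
scene [311. 165.] 167 z 19 [array([392.9,  26.7]), array([69.4, 34.6]), np.float64(27.1)]
scene [164. 183.] 2779 z 27 [array([ 431.5, -378.1]), array([219.4, 201.4]), np.float64(84.3)]
```

View pics/s18a.png

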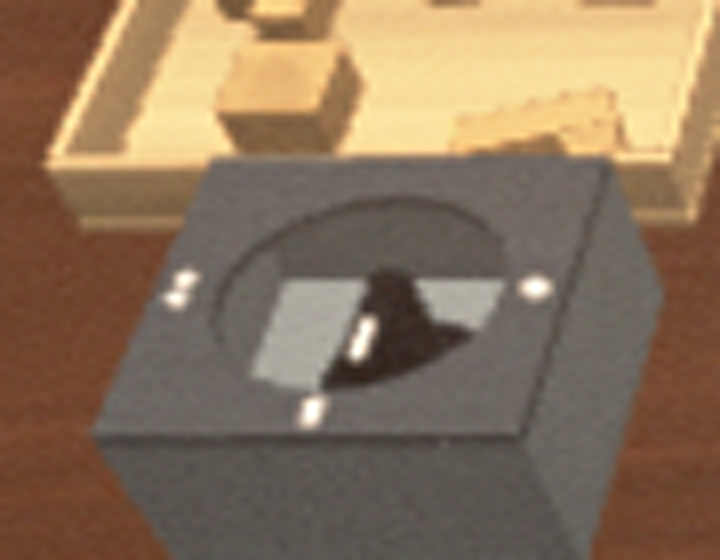

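View pics/t18a.png

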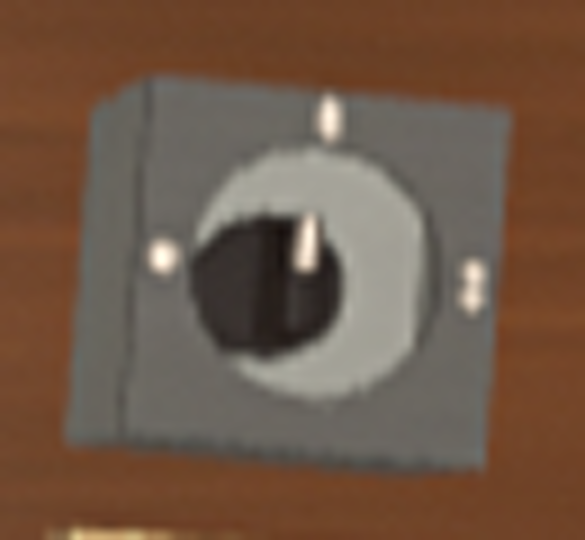

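View pics/scene18.png

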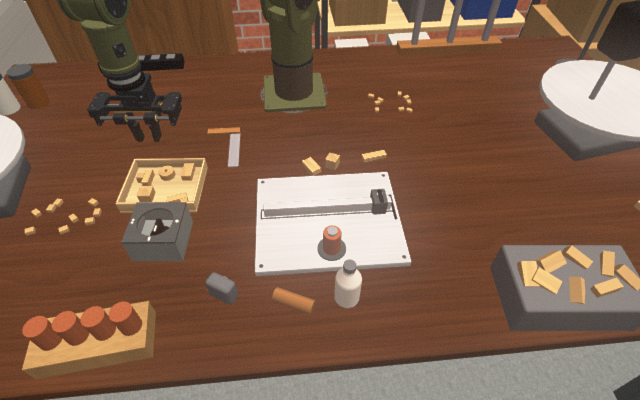

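Run:
```python
from h import *
P=[ray("scene",110+(x+.5)/8-.5,180+(y+.5)/7-.5,.062)*1000 for x,y in((370,318),(355,360))]; d=P[1]-P[0]; print(np.round(P,1),np.degrees(np.arctan2(d[1],d[0])))
print(r.finish_job())
```

```text
[[ 607.5 -359.1   62. ]
 [ 625.2 -360.6   62. ]] -4.698820750566437
the job is handed in; nothing more can be done
None
```

The job is done in the order asked and handed in at about 60 s, well inside the 210 s limit.

1. **Off:** I turned the knob to its hard stop at off; the wrist moment rose to 0.42 N m against the roughly 0.05 N m needed to turn it. A coarse camera reading of the pointer put it about 4.6° past the off mark. The marks are only a few pixels wide, so I trusted the stop.
2. **Parts:** All five wooden parts were on the plate. They are now flat in the tray, confirmed in the pictures.
3. **Fence:** A trial lift came up level but showed a moment meaning I was about 8 mm off balance. I set it down, re-gripped about 88 mm from the middle towards the head, and it lifted level with a measured slope of about 0.04°. I laid it flat in the outline with the head at the wide bar. The last check put it within about 1 mm along and across, and square to within what the cameras can resolve.
4. **Half speed:** I turned the knob back exactly 90° from off. The pointer reads -5.4° (top camera) and -4.7° (scene camera) against about -5.7° for the half-speed direction, so it agrees within the pixel error.

- **Camera disagreement:** The two cameras differed by about 5 mm in y throughout. I used their mean, which matched where the gripper closed on the knob to within about 1 mm.
- **Left alone:** I kept clear of the offcuts and tools. The three offcuts measured where they started, and the tape measure, glue and mallet looked undisturbed in the pictures. I saw no sign of the knock or of a grip slip.

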